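# Drift the hinge brackets into line on the riveting jig

### The arm

A 6-joint arm with a two-finger parallel gripper is mounted at the origin on the work surface. World frame = base frame: x ahead of the robot, y to its left, z up, the work surface at z = 0. Lengths are in mm, angles in rad, forces in N, time in s.
With the tool pointing down it reaches from about 275 to 750 mm from the base axis. Payload 10.2 kg.
Tool frame: the origin (TCP) lies on the centre line of the jaws, within the pads' length; the fingertips stand 17 mm ahead of it and the grasp point (between the pads) lies 2 mm behind it; z points along the fingers, y is the line along which they close (so a half turn about z gives the same grasp; the last joint's range is limited). The gripper opens to 85 mm and grips with 20 to 120 N. Pads are 22 mm wide; open, the fingers measure 114 mm over their backs; the gripper's body (76 mm by 85 mm) begins 54 mm behind the grasp point. The pads swing forward as they close: fully open they stand 13 mm farther back than shut.
Start: joints at [-1.425, 0.313, 1.498, -0, 1.331, -0.223], TCP at [189.248, -489.71, 248.294] pointing down, gripper open.
Joint ranges: [-2.94, 2.94], [-0.97, 2.17], [0.19, 2.56], [-1.23, 4.37], [0.02, 3.11], [-2.88, 2.88]. Speed limits (rad/s): [2.39, 2.39, 3.01, 3.14, 3.14, 3.14].

### API

Orientations are given as a unit quaternion [w, x, y, z].
In Python, from rig import ctrl gives the robot as it stands. The module is installed in compiled form; this text tells all that it offers.
- The arm moves only by the shell command python3 -m jog 'ROWS' [FORCE]. ROWS is JSON, a list of rows, each an object with "delta_pos": the shift along the world's x, y, z in mm, a list of three; "angular": the turn, a rotation vector about the world's x, y, z in rad, a list of three; "fingers": the opening, from 0 (shut) to 1 (fully open). In form: [{"delta_pos": [tx, ty, tz], "angular": [rx, ry, rz], "fingers": fingers}, ...]. A call has 1 to 10 rows; each row is the pose to reach, as a shift and turn from the pose commanded when the call began; what a row does not reach only later rows make up. A row lasts 1/8 s, in which the tool goes at most 62.5 mm and 10.7 degrees, less where a joint would pass 70% of its speed; a pose out of reach is approached as far as the arm can. A call with a gripper value outside its range is refused whole. The fingers move at their own pace and stop on an object; FORCE is the grip in N (left out, the last holds). Time passes only in rows, so rows that repeat a pose let the fingers close. It gives the time, the measured TCP pose, the force, the opening and the grip force at its end, in the units of the state.
- ctrl.sense(): the state, without advancing time (a new reading comes with each control period).
- ctrl.capture(name): name is "scene" or "top" or "wrist"; returns a dict with "pixels" (400x640x3 uint8, blue, green, red), "fx", "fy", "cx", "cy" (pixels), "dist" ([k1, k2, p1, p2, k3] as OpenCV has them; the pictures are not rectified), "R" (3x3) and "t" (3): a world point X has camera coordinates R X + t. Camera axes: x right, y down, z forward; pixel columns grow to the right and rows downward; lengths in mm; the calibration is good to about 2 mm. A picture is of the moment at which its call begins. There is no depth.
- ctrl.finish_job(): hands the job in; it is judged then, once.
The state is a dict: "time_s": time; "joints": joint angles; "dq": joint speeds; "tau": joint torques, N m; "eef_pos": TCP position; "ee_rot": TCP orientation; "force": force on the tool from outside, world axes, zero at the start; "wrist_torque": the same for the moment, N m; "grip_width": opening from 0.0 (shut) to 1.0 (fully open); "grip_force": force on a finger pad.
Only numpy, scipy, OpenCV 4.12 (cv2) and the standard library are available. Lean on these libraries where they do the work, as an engineer would, in place of code of your own. Each camera call takes 0.05 s, during which the arm holds its last target. There are 200 camera calls.

### The job

Lay every blue hinge bracket in a green nest of its own on the riveting jig, flat on the block with its flange standing up, and push a red-handled drift straight down through each bracket into the hole of the bar beneath, until its collar sits flat on the bracket and the two holes are pulled into line. Leave those drifts in for riveting and any drift you do not need in the rack. Do not disturb the brass tape measure or the D-ring buckles.

Things in the scene. Friction and masses are not known exactly. Their poses are not given: they have to be found in the camera images.
- bracket_a_hole (a point): Blue aluminium angle, 70 mm long (x), 7 mm thick, 110 g: a leg 54 mm wide (y) with an 18 mm hole through its middle; this point is the hole's centre, half-way through the leg. z is square to the leg, to the flange's side. Flange at y 20 to 27 mm, its edge at z = +30.5 mm. Starts standing on the flange's outer face (y down, leg upright); pushed slowly to its -z high on the leg it tips onto the leg. May be absent.
- bracket_b_hole (a point): Blue aluminium angle, 70 mm long (x), 7 mm thick, 110 g: a leg 54 mm wide (y) with an 18 mm hole through its middle; this point is the hole's centre, half-way through the leg. z is square to the leg, to the flange's side. Flange at y 20 to 27 mm, its edge at z = +30.5 mm. Starts standing on the flange's outer face (y down, leg upright); pushed slowly to its -z high on the leg it tips onto the leg. May be absent.
- bracket_c_hole (a point): Blue aluminium angle, 70 mm long (x), 7 mm thick, 110 g: a leg 54 mm wide (y) with an 18 mm hole through its middle; this point is the hole's centre, half-way through the leg. z is square to the leg, to the flange's side. Flange at y 20 to 27 mm, its edge at z = +30.5 mm. Starts lying on its leg, flange up. May be absent.
- bracket_d_hole (a point): Blue aluminium angle, 70 mm long (x), 7 mm thick, 110 g: a leg 54 mm wide (y) with an 18 mm hole through its middle; this point is the hole's centre, half-way through the leg. z is square to the leg, to the flange's side. Flange at y 20 to 27 mm, its edge at z = +30.5 mm. Starts lying on its leg, flange up. May be absent.
- rack: Fixed wooden drift rack, 135 mm square, 56 mm high, with four 20 mm holes in its top, 75 mm apart along its x and y, a drift standing in each; origin under its centre, z up.
- jig: Grey riveting block, fixed, 130 mm along x, 370 mm along y, 46 mm high; origin under its centre. Four black steel bars are clamped flush in its top along x, 90 mm apart in y, sticking out to x = +-105 mm, with low clamp straps (16 mm above the block) at x = +82 mm. A nest lies around each bar's hole.
- bar1_hole (a point): Centre of the 18 mm round hole in one black steel splint bar of the jig, at the block's top face, 46 mm over the counter; fixed to the block, and goes straight down through it. z up, x along the bar.
- nest1_mid (a point): Centre, at the block's top, of floating nest 1: a green bottomless frame around bar hole 1, same axes. Inside 74 (x) by 58 mm (y) at the foot, walls sloping outwards, 7 mm high: a bracket on its leg, length along x, either way round, drops in with 2 mm play a side and rests on the block. Slides only along x, 9 mm either way, under about 1.5 N; starts 5 to 7 mm off.
- bar2_hole (a point): Centre of the 18 mm round hole in one black steel splint bar of the jig, at the block's top face, 46 mm over the counter; fixed to the block, and goes straight down through it. z up, x along the bar.
- nest2_mid (a point): Centre, at the block's top, of floating nest 2: a green bottomless frame around bar hole 2, same axes. Inside 74 (x) by 58 mm (y) at the foot, walls sloping outwards, 7 mm high: a bracket on its leg, length along x, either way round, drops in with 2 mm play a side and rests on the block. Slides only along x, 9 mm either way, under about 1.5 N; starts 5 to 7 mm off.
- bar3_hole (a point): Centre of the 18 mm round hole in one black steel splint bar of the jig, at the block's top face, 46 mm over the counter; fixed to the block, and goes straight down through it. z up, x along the bar.
- nest3_mid (a point): Centre, at the block's top, of floating nest 3: a green bottomless frame around bar hole 3, same axes. Inside 74 (x) by 58 mm (y) at the foot, walls sloping outwards, 7 mm high: a bracket on its leg, length along x, either way round, drops in with 2 mm play a side and rests on the block. Slides only along x, 9 mm either way, under about 1.5 N; starts 5 to 7 mm off.
- bar4_hole (a point): Centre of the 18 mm round hole in one black steel splint bar of the jig, at the block's top face, 46 mm over the counter; fixed to the block, and goes straight down through it. z up, x along the bar.
- nest4_mid (a point): Centre, at the block's top, of floating nest 4: a green bottomless frame around bar hole 4, same axes. Inside 74 (x) by 58 mm (y) at the foot, walls sloping outwards, 7 mm high: a bracket on its leg, length along x, either way round, drops in with 2 mm play a side and rests on the block. Slides only along x, 9 mm either way, under about 1.5 N; starts 5 to 7 mm off.
- drift1_grip (a point): Tapered drift, 120 g, point down in the rack; this point: middle of its red handle (22 mm across, 60 long), z up the axis. Dark collar 28 mm across, its flat underside 35 mm below this point; then a shank 16 mm across, 16 long, then a 34 mm taper to a 5 mm blunt tip 85 mm below this point. Home, this point is 42 mm above the bar hole's mouth.
- drift2_grip (a point): Tapered drift, 120 g, point down in the rack; this point: middle of its red handle (22 mm across, 60 long), z up the axis. Dark collar 28 mm across, its flat underside 35 mm below this point; then a shank 16 mm across, 16 long, then a 34 mm taper to a 5 mm blunt tip 85 mm below this point. Home, this point is 42 mm above the bar hole's mouth.
- drift3_grip (a point): Tapered drift, 120 g, point down in the rack; this point: middle of its red handle (22 mm across, 60 long), z up the axis. Dark collar 28 mm across, its flat underside 35 mm below this point; then a shank 16 mm across, 16 long, then a 34 mm taper to a 5 mm blunt tip 85 mm below this point. Home, this point is 42 mm above the bar hole's mouth.
- drift4_grip (a point): Tapered drift, 120 g, point down in the rack; this point: middle of its red handle (22 mm across, 60 long), z up the axis. Dark collar 28 mm across, its flat underside 35 mm below this point; then a shank 16 mm across, 16 long, then a 34 mm taper to a 5 mm blunt tip 85 mm below this point. Home, this point is 42 mm above the bar hole's mouth.
- tape: Bystander: brass tape-measure housing, 74 mm across, 45 mm high with its knob, loose, heavy. Origin under its centre.
- dring1: Bystander: chrome D-ring buckle, about 51 by 63 mm, 7 mm thick, lying loose and flat on the counter near the robot. Origin under its middle.
- dring2: Bystander: chrome D-ring buckle, about 51 by 63 mm, 7 mm thick, lying loose and flat on the counter near the robot. Origin under its middle.
- dring3: Bystander: chrome D-ring buckle, about 51 by 63 mm, 7 mm thick, lying loose and flat on the counter near the robot. Origin under its middle.
Things that resemble listed ones, but are neither listed nor needed, are in the scene too. What is shaped like the part that bears drift1_grip but turquoise or white is not meant.

How it is judged (in metres and radians):
At the end, for the whole second after the job is handed in: Every bracket lies flat (within 5 degrees), flange up, on the block at a bar hole, its hole within 3 mm of the bar's, with a drift through it whose collar is within 3 mm of the bracket; every drift stands upright (within 7 degrees) in a bracket or in the rack; all at rest (height (world z) of bracket_a_hole between 0.047 and 0.0525 m and angle between each of bracket_a_hole, bracket_b_hole, bracket_c_hole, bracket_d_hole's own z axis and vertical below 0.08 rad and (horizontal distance between bracket_a_hole and bar1_hole below 0.003 m or horizontal distance between bracket_a_hole and bar2_hole below 0.003 m or horizontal distance between bracket_a_hole and bar3_hole below 0.003 m or horizontal distance between bracket_a_hole and bar4_hole below 0.003 m) and (distance between bracket_a_hole and drift1_grip below 0.042 m or distance between bracket_a_hole and drift2_grip below 0.042 m or distance between bracket_a_hole and drift3_grip below 0.042 m or distance between bracket_a_hole and drift4_grip below 0.042 m) and height (world z) of bracket_b_hole between 0.047 and 0.0525 m and (horizontal distance between bracket_b_hole and bar1_hole below 0.003 m or horizontal distance between bracket_b_hole and bar2_hole below 0.003 m or horizontal distance between bracket_b_hole and bar3_hole below 0.003 m or horizontal distance between bracket_b_hole and bar4_hole below 0.003 m) and (distance between bracket_b_hole and drift1_grip below 0.042 m or distance between bracket_b_hole and drift2_grip below 0.042 m or distance between bracket_b_hole and drift3_grip below 0.042 m or distance between bracket_b_hole and drift4_grip below 0.042 m) and height (world z) of bracket_c_hole between 0.047 and 0.0525 m and (horizontal distance between bracket_c_hole and bar1_hole below 0.003 m or horizontal distance between bracket_c_hole and bar2_hole below 0.003 m or horizontal distance between bracket_c_hole and bar3_hole below 0.003 m or horizontal distance between bracket_c_hole and bar4_hole below 0.003 m) and (distance between bracket_c_hole and drift1_grip below 0.042 m or distance between bracket_c_hole and drift2_grip below 0.042 m or distance between bracket_c_hole and drift3_grip below 0.042 m or distance between bracket_c_hole and drift4_grip below 0.042 m) and height (world z) of bracket_d_hole between 0.047 and 0.0525 m and (horizontal distance between bracket_d_hole and bar1_hole below 0.003 m or horizontal distance between bracket_d_hole and bar2_hole below 0.003 m or horizontal distance between bracket_d_hole and bar3_hole below 0.003 m or horizontal distance between bracket_d_hole and bar4_hole below 0.003 m) and (distance between bracket_d_hole and drift1_grip below 0.042 m or distance between bracket_d_hole and drift2_grip below 0.042 m or distance between bracket_d_hole and drift3_grip below 0.042 m or distance between bracket_d_hole and drift4_grip below 0.042 m) and angle between each of drift1_grip, drift2_grip, drift3_grip, drift4_grip's own z axis and vertical below 0.12 rad and height (world z) of drift1_grip between 0.0845 and 0.0955 m and height (world z) of drift2_grip between 0.0845 and 0.0955 m and height (world z) of drift3_grip between 0.0845 and 0.0955 m and height (world z) of drift4_grip between 0.0845 and 0.0955 m and linear speed of each of bracket_a, bracket_b, bracket_c, bracket_d, drift1, drift2, drift3, drift4 below 0.02 m/s); the robot touches nothing.
It fails at once if the tape measure is moved more than 25 mm (distance of tape from where it was at the start of the episode above 0.025 m).
It fails at once if a D-ring buckle is moved more than 25 mm (distance of any of dring1, dring2, dring3 from where it was at the start of the episode above 0.025 m).
Of bracket_a, bracket_b, bracket_c, bracket_d only 3 to 4 are there at a start; the rules pass over those that are not, and their reading is None.
At some moment in a run one of bracket_a, bracket_b, bracket_c, bracket_d may be knocked a few centimetres aside while the robot is not near it.
It also fails if it takes over 210 s, if anything falls off the work surface, if the arm or the gripper's body presses on something with over 40 N, if the wrist force passes 120 N, or if a joint passes its speed limit or range.

## Working session

There is one attempt and no reset: what is moved stays moved. The work goes in short steps, Python scripts to look and compute and a shell command to move; the robot and the scene stay as the last step left them, time stands still between calls to the robot, and variables do not carry over. Pictures are saved under pics/ and viewed, at most 14 in all, crops included, and the job is handed in when it is done.

```bash
mkdir -p pics
cat > h.py <<'E'
import numpy as np, cv2, pickle
from rig import ctrl
def cap(n,f):
    c=ctrl.capture(n); cv2.imwrite(f'pics/{f}.png',c['pixels']); pickle.dump({k:(np.array(v)) for k,v in c.items()},open(f'pics/{f}.pkl','wb')); return c
def ld(f): return pickle.load(open(f'pics/{f}.pkl','rb'))
def K(c): return np.array([[c['fx'],0,c['cx']],[0,c['fy'],c['cy']],[0,0,1]],float)
def w(c,uv,z):
    uv=np.array(uv,float).reshape(-1,1,2); n=cv2.undistortPoints(uv,K(c),np.array(c['dist'],float)).reshape(-1,2)
    R=np.array(c['R']);t=np.array(c['t']); o=-R.T@t
    d=np.c_[n,np.ones(len(n))]@R; s=(z-o[2])/d[:,2]
    return (o+d*s[:,None])[:,:2]
def proj(c,X):
    R=np.array(c['R']);return cv2.projectPoints(np.array(X,float).reshape(-1,1,3),cv2.Rodrigues(R)[0],np.array(c['t'],float),K(c),np.array(c['dist'],float))[0].reshape(-1,2)
def crop(f,x0,y0,x1,y1,s,out):
    im=cv2.imread(f'pics/{f}.png')[y0:y1,x0:x1]; cv2.imwrite(f'pics/{out}.png',cv2.resize(im,None,fx=s,fy=s,interpolation=cv2.INTER_CUBIC))
E
python3 - <<'E'
from h import *
a=cap('top','top0'); b=cap('scene','scene0')
cv2.imwrite('pics/two.png',cv2.resize(np.vstack([a['pixels'],b['pixels']]),None,fx=.75,fy=.75))
for c in(a,b): print(c['fx'],-np.array(c['R']).T@c['t'],np.array(c['R'])[2])
print(ctrl.sense())
E
```

```text
493.3750459668701 [ 244.69148396    6.01969261 1357.45066397] [ 0.17969588 -0.00319811 -0.98371701]
378.7303717628432 [1060.62057971  480.46886508  755.7250284 ] [-0.56682677 -0.47862153 -0.67054369]
{'time_s': 0.1, 'joints': array([-1.42538307e+00,  3.13367946e-01,  1.49830988e+00, -9.23325296e-06,
        1.33100117e+00, -2.23394941e-01]), 'dq': array([-0.00137545, -0.00131454, -0.00362215, -0.00055429, -0.00079819,
        0.00024846]), 'tau': array([ 1.69384686e-03, -4.12895823e+01, -2.60146308e+01, -2.47175503e-04,
        2.99463398e-03, -8.32423495e-06]), 'eef_pos': array([ 189.22487875, -489.5051899 ,  247.82493522]), 'ee_rot': array([-5.42930850e-04,  9.83045343e-01,  1.83361822e-01,  1.66927213e-05]), 'force': array([ 0.32452067, -0.60577238,  0.28719679]), 'wrist_torque': array([ 0.02086717, -0.01981291,  0.00798939]), 'grip_force': 0.0, 'grip_width': 0.9959695849149222}
```

View pics/top0.png

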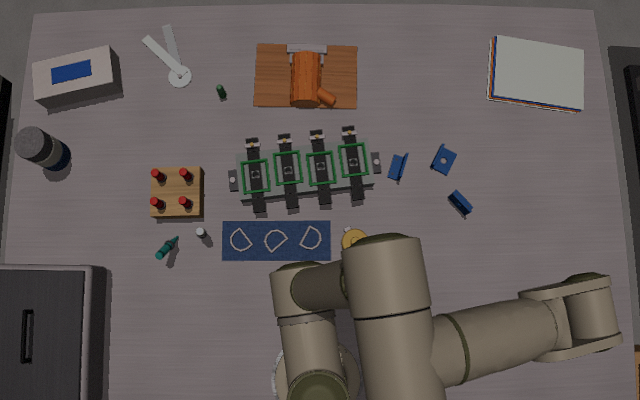

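View pics/scene0.png

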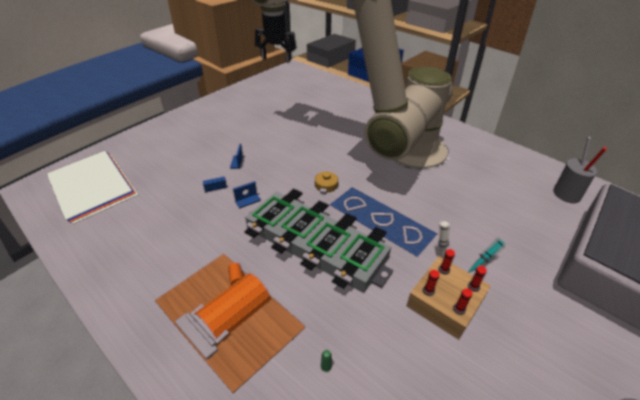

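Run:
```python
from h import *
crop('top0',370,130,490,230,4,'c1'); crop('top0',220,120,390,220,4,'c2'); crop('scene0',180,130,300,220,4,'c3');crop('top0',140,150,220,260,4,'c4')
a=cv2.imread('pics/c1.png');b=cv2.imread('pics/c3.png');
cv2.imwrite('pics/m1.png',np.vstack([a[:300,:480] if 0 else cv2.resize(a,(360,300)),cv2.resize(b,(360,270))]))
```

```text
(no output)
```

View pics/c1.png

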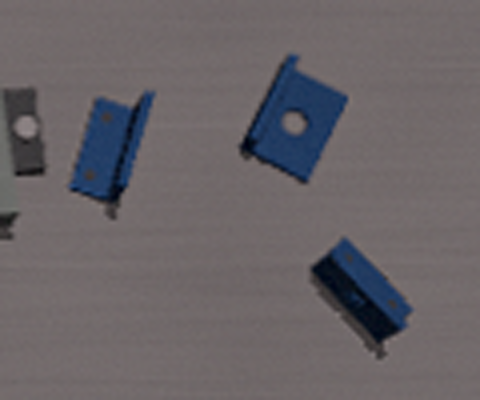

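View pics/c2.png

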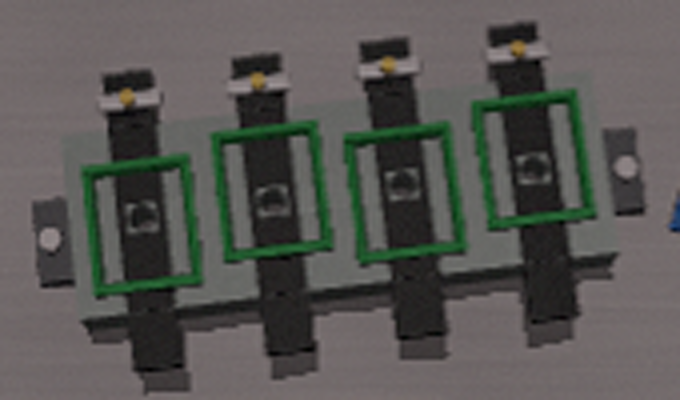

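View pics/c3.png

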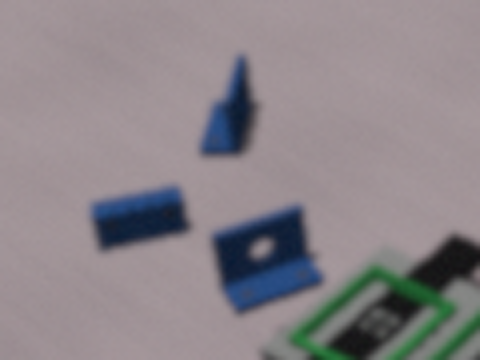

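View pics/c4.png

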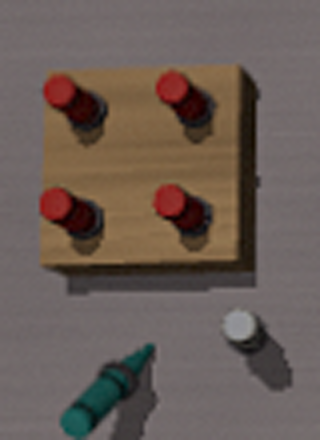

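Run:
```python
from h import *
c=ld('top0')
p=lambda l,ox,oy,z: w(c,[(ox+x/4-.375,oy+y/4-.375) for x,y in l],z).round(1)
print('holes',p([(142,217),(272,201),(403,183),(532,168)],220,120,46).tolist())
print('nestmid', [np.mean(p(q,220,120,53),0).round(1).tolist() for q in ([(90,168),(183,162),(196,280),(104,288)],[(218,134),(312,128),(324,246),(230,256)],[(350,137),(446,130),(460,247),(364,256)],[(480,104),(572,96),(589,212),(494,222)])])
print('drifttops',p([(59,90),(171,88),(56,203),(169,201)],140,150,119).tolist())
print('P base',p([(97,98),(135,110),(110,200),(70,188)],370,130,7).tolist(),'legtop',p([(152,92),(118,192)],370,130,54).tolist())
print('Q hole',p([(295,123)],370,130,7).tolist(),'leg',p([(347,97),(305,182)],370,130,7).tolist(),'fl top',p([(291,56),(245,150)],370,130,34).tolist())
print('S base',p([(345,240),(411,310)],370,130,7).tolist(),'legtop',p([(312,268),(382,338)],370,130,54).tolist(), p([(345,240),(408,328)],370,130,54).tolist())
print('tape',p([(354-140,240-150)],0,0,30) if 0 else w(c,[(354,240)],40), 'dr',w(c,[(240,240),(275,240),(311,238)],7))
w0=cap('wrist','wr0'); s=ctrl.sense(); print(s['time_s'],s['eef_pos']); print(-np.array(w0['R']).T@w0['t'],w0['R'],w0['fx'])
```

```text
holes [[551.2, 162.3], [561.7, 73.5], [573.6, -16.1], [583.6, -104.7]]
nestmid [[544.6, 160.6], [567.2, 73.9], [565.5, -17.3], [588.8, -105.4]]
drifttops [[541.5, 418.0], [542.0, 343.7], [466.7, 416.0], [467.4, 341.8]]
P base [[615.1, -225.9], [606.1, -252.7], [540.9, -232.2], [549.7, -204.2]] legtop [[606.3, -256.0], [536.1, -229.6]]
Q hole [[596.2, -367.3]] leg [[615.3, -406.3], [553.1, -372.0]] fl top [[637.8, -360.0], [570.0, -323.4]]
S base [[511.1, -398.2], [460.7, -442.6]] legtop [[482.6, -360.2], [434.2, -405.7]] [[501.8, -384.2], [440.9, -424.1]]
tape [[ 369.05023429 -104.133251  ]] dr [[374.36961931 206.22082856]
 [373.84458812 109.85523256]
 [378.66513835  11.05655862]]
0.15 [ 189.22296677 -489.52787366  247.87169721]
[ 252.38370517 -465.3764231   371.85094038] [[ 3.61151780e-01 -9.32506595e-01 -9.17463835e-04]
 [-8.98761019e-01 -3.48344356e-01  2.66242072e-01]
 [-2.48592081e-01 -9.53292173e-02 -9.63905762e-01]] 301.8378791492801
```

```bash
python3 -m jog '[{"delta_pos":[100,40,0],"angular":[0,0,-0.17],"fingers":1},{"delta_pos":[200,80,0],"angular":[0,0,-0.35],"fingers":1},{"delta_pos":[300,120,-20],"angular":[0,0,-0.52],"fingers":1},{"delta_pos":[395,140,-40],"angular":[0,0,-0.7],"fingers":1},{"delta_pos":[395,140,-60],"angular":[0,0,-0.87],"fingers":0.5},{"delta_pos":[395,140,-60],"angular":[0,0,-0.87],"fingers":0.5},{"delta_pos":[395,140,-60],"angular":[0,0,-0.87],"fingers":0.5},{"delta_pos":[395,140,-60],"angular":[0,0,-0.87],"fingers":0.5},{"delta_pos":[395,140,-60],"angular":[0,0,-0.87],"fingers":0.5},{"delta_pos":[395,140,-60],"angular":[0,0,-0.87],"fingers":0.5}]' 40
python3 - <<'E'
from h import *
c=cap('wrist','wr1'); s=ctrl.sense(); print(s)
E
```

```text
time_s: 1.4
eef_pos: [583.3, -350.6, 189.0]
ee_rot: [0.0, 0.969, -0.249, 0.0]
force: [0.1, -0.1, -0.2]
grip_width: 0.502
grip_force: 0.0
{'time_s': 1.45, 'joints': array([-7.13060464e-01,  7.08496751e-01,  1.03606360e+00, -2.11641308e-04,
        1.39620431e+00,  1.36062998e+00]), 'dq': array([-0.00227695, -0.00194009, -0.00068105,  0.0022794 , -0.00151793,
        0.00188227]), 'tau': array([ 5.39221913e-01, -5.81177866e+01, -2.64221942e+01,  1.34701043e-02,
       -3.63905172e-03, -4.50375417e-03]), 'eef_pos': array([ 583.23071625, -350.71897972,  189.13796849]), 'ee_rot': array([ 2.77702922e-04,  9.68557874e-01, -2.48787986e-01,  3.24247517e-04]), 'force': array([-0.78299338, -0.35126731,  0.14835194]), 'wrist_torque': array([-0.04193152, -0.01293728,  0.01265683]), 'grip_force': 0.0, 'grip_width': 0.498486178522705}
```

View pics/wr1.png

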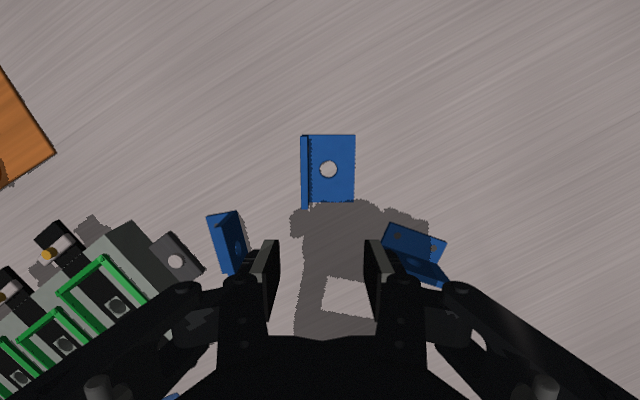

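Run:
```python
from h import *
c=ld('wr1')
print('hole7',w(c,[(328.5,169.5)],7).round(1),'leg right',w(c,[(355,135),(355,203)],7).round(1),'fl top 34',w(c,[(301,134),(301.5,208),(308,135)],34).round(1))
print('P',w(c,[(207,214),(237,211),(220,273),(247,258)],54).round(1).tolist())
crop('wr1',190,120,460,300,2.9,'c5')
```

```text
hole7 [[ 595.2 -365.7]] leg right [[ 613.  -405.2]
 [ 550.5 -373.2]] fl top 34 [[ 639.9 -360.8]
 [ 579.  -326.6]
 [ 636.1 -366. ]]
P [[619.9, -252.6], [609.1, -278.2], [564.7, -229.6], [565.6, -261.1]]
```

View pics/c5.png

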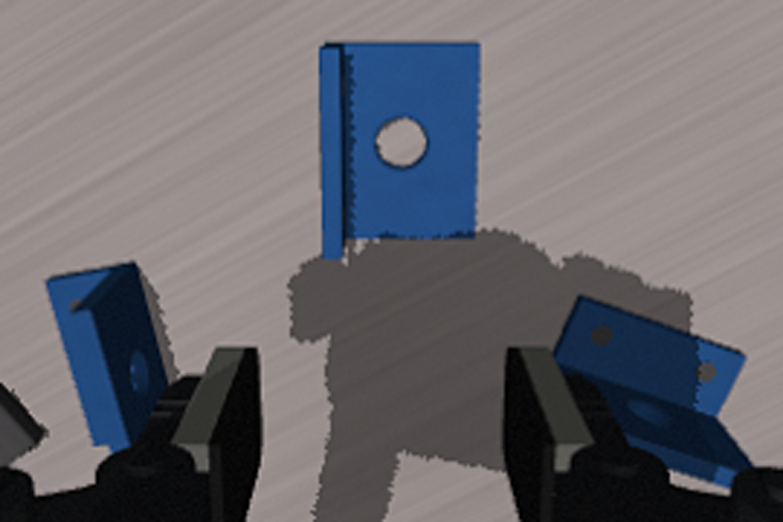

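Run:
```python
from h import *
c=ld('wr1')
f=w(c,[(300.7,135.9),(308.3,135.9),(307.6,209),(301.4,209)],34);print(f.round(1).tolist(),f.mean(0))
a=np.radians(-28.5); y=np.array([-np.sin(a),np.cos(a)]); h=w(c,[(328.3,169)],7)[0]; print('hole+23.5y',h+23.5*y)
print('target delta', f.mean(0)-ctrl.sense()['eef_pos'][:2],(h+23.5*y)-ctrl.sense()['eef_pos'][:2])
```

```text
[[638.5, -359.8], [635.2, -365.8], [575.3, -331.3], [578.2, -326.0]] [ 606.80690058 -345.70905234]
hole+23.5y [ 606.97691423 -345.08288177]
target delta [23.57618434  5.00992738] [23.74619798  5.63609795]
```

```bash
python3 -m jog '[{"delta_pos":[23.7,5.3,-50],"angular":[0,0,0.005],"fingers":0.4},{"delta_pos":[23.7,5.3,-100],"angular":[0,0,0.005],"fingers":0.4},{"delta_pos":[23.7,5.3,-130],"angular":[0,0,0.005],"fingers":0.4},{"delta_pos":[23.7,5.3,-150],"angular":[0,0,0.005],"fingers":0.4},{"delta_pos":[23.7,5.3,-160],"angular":[0,0,0.005],"fingers":0.4},{"delta_pos":[23.7,5.3,-160],"angular":[0,0,0.005],"fingers":0.2},{"delta_pos":[23.7,5.3,-160],"angular":[0,0,0.005],"fingers":0},{"delta_pos":[23.7,5.3,-160],"angular":[0,0,0.005],"fingers":0},{"delta_pos":[23.7,5.3,-160],"angular":[0,0,0.005],"fingers":0},{"delta_pos":[23.7,5.3,-160],"angular":[0,0,0.005],"fingers":0}]' 60
```

```text
time_s: 2.7
eef_pos: [608.5, -344.9, 29.7]
ee_rot: [0.001, 0.969, -0.246, 0.001]
force: [-0.5, -0.4, 6.7]
grip_width: 0.068
grip_force: 60.8
```

```bash
python3 -m jog '[{"delta_pos":[0,0,50],"angular":[0,0,0],"fingers":0},{"delta_pos":[0,0,110],"angular":[0,0,0],"fingers":0},{"delta_pos":[-10,50,150],"angular":[0,0,0.1],"fingers":0},{"delta_pos":[-20,110,170],"angular":[0,0,0.2],"fingers":0},{"delta_pos":[-30,170,190],"angular":[0,0,0.3],"fingers":0},{"delta_pos":[-45,230,200],"angular":[0,0,0.4],"fingers":0},{"delta_pos":[-60,290,200],"angular":[0,0,0.5],"fingers":0},{"delta_pos":[-75,350,200],"angular":[0,0,0.617],"fingers":0},{"delta_pos":[-84,405,200],"angular":[0,0,0.617],"fingers":0},{"delta_pos":[-84,437,200],"angular":[0,0,0.617],"fingers":0}]' 60
python3 -m jog '[{"delta_pos":[0,0,0],"angular":[0,0,0],"fingers":0},{"delta_pos":[0,0,0],"angular":[0,0,0],"fingers":0}]'
python3 - <<'E'
from h import *
c=cap('wrist','wr2')
E
```

```text
time_s: 3.95
eef_pos: [522.9, 95.2, 228.7]
ee_rot: [-0.0, 0.998, 0.061, 0.0]
force: [0.4, -0.6, 0.0]
grip_width: 0.065
grip_force: 59.8
time_s: 4.2
eef_pos: [524.0, 92.0, 228.2]
ee_rot: [0.0, 0.998, 0.06, -0.0]
force: [-0.2, -0.9, -1.3]
grip_width: 0.064
grip_force: 59.8
```

View pics/wr2.png

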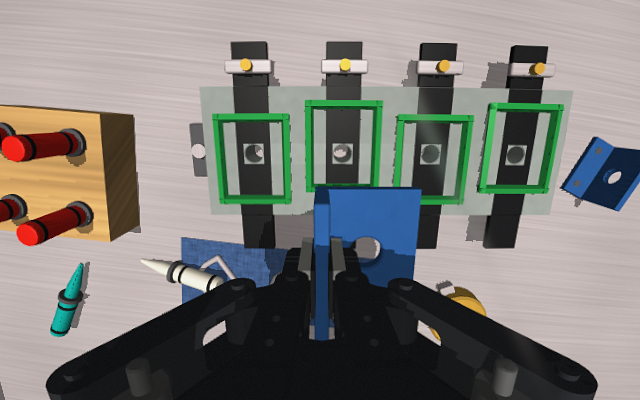

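Run:
```python
from h import *
c=ld('wr2'); im=c['pixels']; hsv=cv2.cvtColor(im,cv2.COLOR_BGR2HSV)
m=cv2.inRange(hsv,(50,120,50),(75,255,255)); 
cs,h=cv2.findContours(m,cv2.RETR_CCOMP,cv2.CHAIN_APPROX_NONE)
for i,k in enumerate(cs):
    if cv2.contourArea(k)>1500:
        r=w(c,k.reshape(-1,2),53).astype(np.float32); rr=cv2.minAreaRect(r); print('outer' if h[0][i][3]<0 else 'inner',np.round(rr[0],1),np.round(rr[1],1),round(rr[2],2))
g=cv2.cvtColor(im,cv2.COLOR_BGR2GRAY)
print('holes rough',w(c,[(254,154),(342,153),(430,154),(515,155)],46).round(1).tolist())
t=[np.hstack([cv2.resize(im[y-14:y+14,x-14:x+14],None,fx=7,fy=7,interpolation=cv2.INTER_CUBIC) for x,y in [(254,154),(342,153),(430,154),(515,155)]])]
cv2.imwrite('pics/c6.png',t[0])
```

```text
outer [564.9 -14.3] [90.1 74.5] 7.41
outer [543.6 163. ] [90.6 74.1] 6.95
inner [544.6 162.2] [75.3 59.4] 7.01
outer [ 587.3 -100.3] [90.1 77. ] 6.84
inner [587.7 -98.6] [74.3 58.4] 6.92
outer [567.1  76.2] [88.6 73.8] 6.94
inner [567.   76.4] [74.1 59.6] 6.77
holes rough [[548.9, 163.5], [560.6, 75.3], [570.7, -13.6], [581.1, -102.1]]
```

View pics/c6.png

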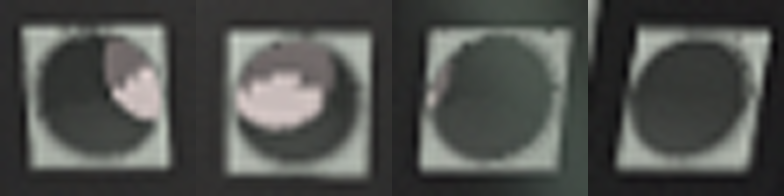

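Run:
```python
from h import *
c=ld('wr2'); a=2*np.arctan2(.06,.998); X=np.array([np.cos(a),np.sin(a),0]);Y=np.array([-np.sin(a),np.cos(a),0]);T=np.array([524,92,228.2])
B=T-1.2*X; P=[B+35*X+dy*Y+[0,0,dz] for dy,dz in((3.5,4.3),(-3.5,4.3),(3.5,-29.7),(-50.5,-29.7),(-50.5,-22.7))]+[B-23.5*Y+[0,0,-22.7],B-23.5*Y+[0,0,-29.7]]
print(proj(c,P).round(1))
crop('wr2',290,170,440,270,5,'c7')
```

```text
[[312.6 203.8]
 [329.6 203.8]
 [314.4 186. ]
 [417.6 186.2]
 [421.9 189.2]
 [365.3 253.4]
 [363.6 248. ]]
```

View pics/c7.png

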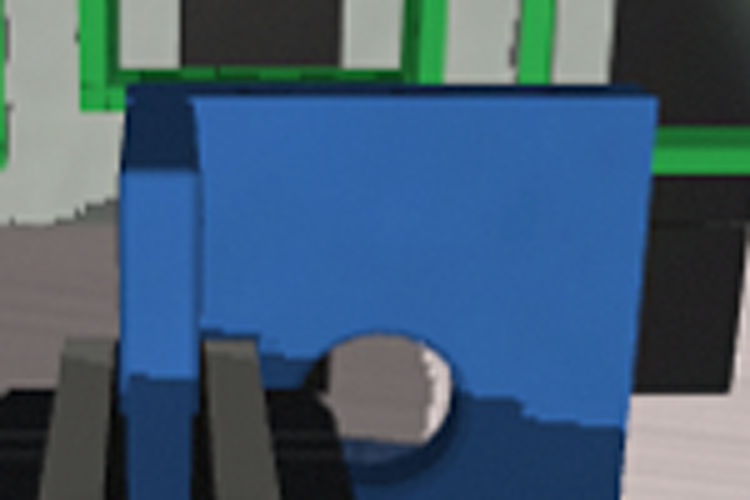

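```bash
python3 -m jog '[{"delta_pos":[41.4,7.5,-40],"angular":[0,0,0],"fingers":0},{"delta_pos":[41.4,7.5,-90],"angular":[0,0,0],"fingers":0},{"delta_pos":[41.4,7.5,-125],"angular":[0,0,0],"fingers":0},{"delta_pos":[41.4,7.5,-134],"angular":[0,0,0],"fingers":0},{"delta_pos":[41.4,7.5,-134],"angular":[0,0,0],"fingers":0}]' 60; python3 -m jog '[{"delta_pos":[0,0,0],"angular":[0,0,0],"fingers":0}]'
```

```text
time_s: 4.88
eef_pos: [565.8, 99.5, 95.0]
ee_rot: [0.0, 0.998, 0.06, 0.0]
force: [-0.0, 0.6, -1.3]
grip_width: 0.064
grip_force: 59.8
time_s: 5.0
eef_pos: [566.2, 99.8, 96.0]
ee_rot: [0.0, 0.998, 0.06, 0.001]
force: [0.0, -0.3, -0.6]
grip_width: 0.066
grip_force: 59.8
```

```bash
python3 -m jog '[{"delta_pos":[-0.5,-0.2,-6],"angular":[0,0,0],"fingers":0},{"delta_pos":[-0.5,-0.2,-12],"angular":[0,0,0],"fingers":0},{"delta_pos":[-0.5,-0.2,-16],"angular":[0,0,0],"fingers":0},{"delta_pos":[-0.5,-0.2,-19],"angular":[0,0,0],"fingers":0},{"delta_pos":[-0.5,-0.2,-19],"angular":[0,0,0],"fingers":0}]' 60
```

```text
time_s: 5.62
eef_pos: [564.8, 99.9, 75.7]
ee_rot: [0.0, 0.998, 0.06, -0.0]
force: [-2.4, -0.1, 4.6]
grip_width: 0.066
grip_force: 60.6
```

```bash
python3 -m jog '[{"delta_pos":[0,0,0],"angular":[0,0,0],"fingers":0.35},{"delta_pos":[0,0,0],"angular":[0,0,0],"fingers":0.35},{"delta_pos":[0,0,20],"angular":[0,0,0],"fingers":0.35},{"delta_pos":[0,0,70],"angular":[0,0,0],"fingers":0.3},{"delta_pos":[-10,-60,130],"angular":[0,0,0],"fingers":0},{"delta_pos":[-20,-120,160],"angular":[0,0,0],"fingers":0},{"delta_pos":[-30,-180,160],"angular":[0,0,0],"fingers":0},{"delta_pos":[-40,-240,160],"angular":[0,0,0],"fingers":0},{"delta_pos":[-40,-240,160],"angular":[0,0,0],"fingers":0},{"delta_pos":[-40,-240,160],"angular":[0,0,0],"fingers":0}]' 60
python3 - <<'E'
from h import *
c=cap('wrist','wr3'); print(ctrl.sense()['eef_pos'])
E
```

```text
time_s: 6.88
eef_pos: [524.6, -141.4, 235.2]
ee_rot: [0.0, 0.998, 0.059, 0.0]
force: [-1.0, 0.2, 0.5]
grip_width: 0.002
grip_force: 0.0
[ 524.80523049 -140.20167139  235.17601143]
```

View pics/wr3.png

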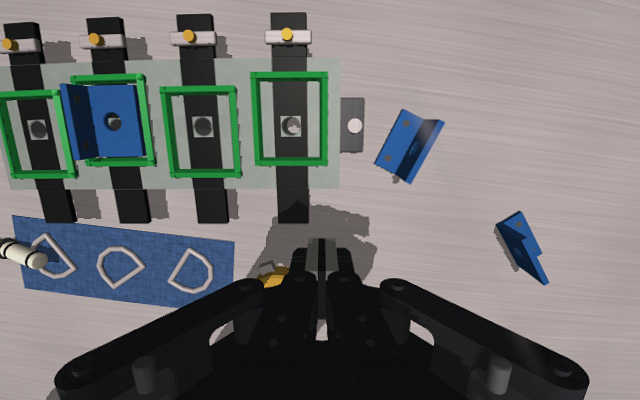

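Run:
```python
from h import *
c=ld('wr3'); 
print('P top',w(c,[(438,119),(444,121.5),(410,183)],54).round(1).tolist(),'base far edge',w(c,[(403,109),(376,166)],7).round(1).tolist())
a=cv2.resize(c['pixels'][95:195,365:455],None,fx=4.2,fy=4.2,interpolation=cv2.INTER_CUBIC);b=cv2.resize(c['pixels'][200:300,480:570],None,fx=4.2,fy=4.2,interpolation=cv2.INTER_CUBIC)
cv2.imwrite('pics/c8.png',np.hstack([a,b]))
```

```text
P top [[605.9, -247.5], [604.3, -254.0], [539.3, -232.3]] base far edge [[613.8, -223.3], [546.4, -203.6]]
```

View pics/c8.png

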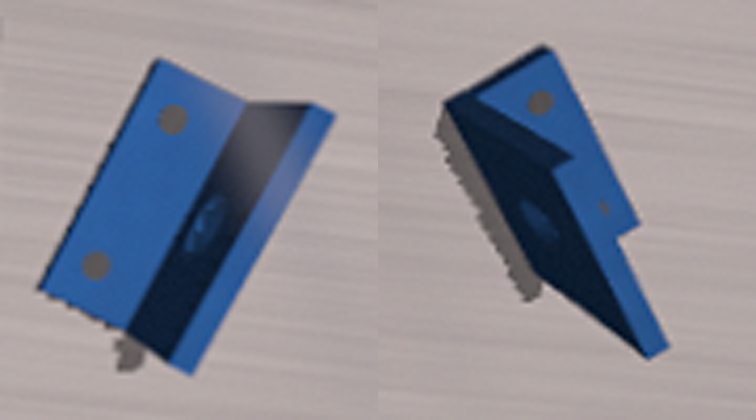

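Run:
```python
from h import *
c=ld('wr3'); 
for n,q in (('P',[(438.1,119),(445,122.6),(410.7,184.5),(404.3,180)]),('S',[(526.9,237.4),(521.7,240.5),(543.8,285.7),(549.3,282.6)])):
    f=w(c,q,54); d=(f[0]+f[1]-f[2]-f[3])/2; t=(f[1]+f[2]-f[0]-f[3])/2
    u=d/np.hypot(*d); nn=np.array([u[1],-u[0]]); nn*=np.sign(nn@t)
    print(n,f.round(1).tolist(),'mid',f.mean(0).round(1),'len',np.hypot(*d).round(1),'thk',(t@nn).round(1),'axis deg',np.degrees(np.arctan2(u[1],u[0])).round(1),'-z dir',nn.round(3))
```

```text
P [[605.9, -247.6], [603.4, -255.2], [537.8, -233.3], [541.7, -225.8]] mid [ 572.2 -240.5] len 68.5 thk 8.2 axis deg -18.6 -z dir [-0.319 -0.948]
S [[494.7, -375.0], [490.4, -370.2], [437.9, -415.1], [442.5, -420.5]] mid [ 466.4 -395.2] len 69.2 thk 6.8 axis deg 40.8 -z dir [-0.653  0.757]
```

```bash
python3 -m jog '[{"delta_pos":[28,-40,-40],"angular":[0,0,-0.17],"fingers":0},{"delta_pos":[55.8,-75,-80],"angular":[0,0,-0.34],"fingers":0},{"delta_pos":[55.8,-75,-120],"angular":[0,0,-0.445],"fingers":0},{"delta_pos":[55.8,-75,-160],"angular":[0,0,-0.445],"fingers":0},{"delta_pos":[55.8,-75,-180],"angular":[0,0,-0.445],"fingers":0},{"delta_pos":[55.8,-75,-180],"angular":[0,0,-0.445],"fingers":0}]' 60
python3 -m jog '[{"delta_pos":[-1.3,-3.8,0],"angular":[0,0,0],"fingers":0},{"delta_pos":[-2.6,-7.6,0],"angular":[0,0,0],"fingers":0},{"delta_pos":[-3.8,-11.4,0],"angular":[0,0,0],"fingers":0},{"delta_pos":[-5.1,-15.2,0],"angular":[0,0,0],"fingers":0},{"delta_pos":[-6.4,-19,0],"angular":[0,0,0],"fingers":0},{"delta_pos":[-7.7,-22.8,0],"angular":[0,0,0],"fingers":0},{"delta_pos":[-8.9,-26.5,0],"angular":[0,0,0],"fingers":0},{"delta_pos":[-10.2,-30.3,0],"angular":[0,0,0],"fingers":0},{"delta_pos":[-11.5,-34.1,0],"angular":[0,0,0],"fingers":0},{"delta_pos":[-12.8,-37.9,0],"angular":[0,0,0],"fingers":0}]'
python3 - <<'E'
from h import *
c=cap('wrist','wr4'); crop('wr4',220,120,540,330,2,'c9')
E
```

```text
time_s: 7.68
eef_pos: [580.4, -213.4, 53.9]
ee_rot: [-0.001, 0.987, -0.161, -0.001]
force: [0.6, 0.5, 0.6]
grip_width: -0.005
grip_force: 0.0
time_s: 8.93
eef_pos: [567.8, -253.3, 55.3]
ee_rot: [0.0, 0.987, -0.161, 0.0]
force: [0.3, -0.6, -0.3]
grip_width: -0.0
grip_force: 0.0
```

View pics/c9.png

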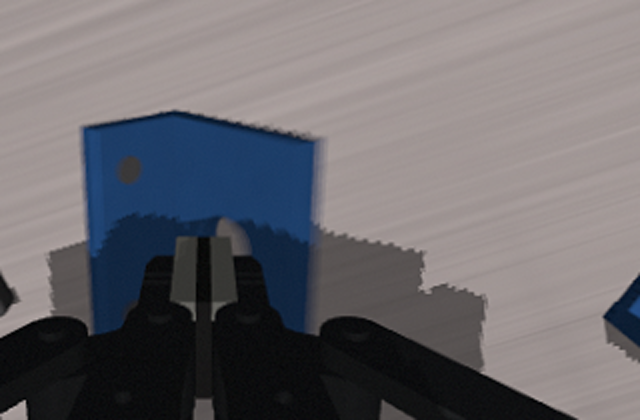

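```bash
cat >> h.py <<'E'
from scipy.optimize import minimize
from scipy.spatial.transform import Rotation as Ro
def box(a,b): return np.array([[x,y,z] for x in(a[0],b[0]) for y in(a[1],b[1]) for z in(a[2],b[2])],float)
LEG=box((-35,-27,-3.5),(35,27,3.5)); FL=box((-35,20,-3.5),(35,27,30.5))
th=np.linspace(0,2*np.pi,40); RING=lambda z:np.c_[9*np.cos(th),9*np.sin(th),np.full(40,z)]
def pose(p,mode,z0):
    # mode lie: z up ; stand: y down, leg upright.  p=x,y,yaw of hole centre/axis x
    R=Ro.from_euler('z',p[2]).as_matrix()
    if mode=='stand': R=R@Ro.from_euler('x',-np.pi/2).as_matrix(); h=z0+27
    else: h=z0+3.5
    return R,np.array([p[0],p[1],h])
S=4
def sil(c,p,mode,z0,roi):
    R,o=pose(p,mode,z0); x0,y0,x1,y1=roi; m=np.zeros(((y1-y0)*S,(x1-x0)*S),np.uint8)
    f=lambda X:((proj(c,X@R.T+o)-[x0,y0]+.5)*S).astype(np.int32)
    h1=np.zeros_like(m);h2=h1.copy()
    cv2.fillConvexPoly(h1,f(RING(3.5)),1);cv2.fillConvexPoly(h2,f(RING(-3.5)),1)
    cv2.fillConvexPoly(m,cv2.convexHull(f(LEG)),1); m&=1-(h1&h2)
    cv2.fillConvexPoly(m,cv2.convexHull(f(FL)),1); return m
def fit(c,g,mode='lie',z0=0,pad=25):
    hsv=cv2.cvtColor(c['pixels'],cv2.COLOR_BGR2HSV); b=cv2.inRange(hsv,(104,110,25),(122,255,255))
    q=proj(c,(np.vstack([LEG,FL])@pose(g,mode,z0)[0].T)+pose(g,mode,z0)[1])
    x0,y0=np.maximum(q.min(0)-pad,0).astype(int);x1,y1=np.minimum(q.max(0)+pad,[640,400]).astype(int); roi=(x0,y0,x1,y1)
    B=cv2.resize(b[y0:y1,x0:x1],None,fx=S,fy=S,interpolation=cv2.INTER_LINEAR)>127
    n,l,st,_=cv2.connectedComponentsWithStats(B.astype(np.uint8)); B=l==(1+np.argmax(st[1:,4]))
    def cost(p):
        m=sil(c,p,mode,z0,roi)>0; return 1-(m&B).sum()/max((m|B).sum(),1)
    best=None
    for dy in(-.3,0,.3):
        s0=np.array([g[0],g[1],g[2]+dy]); r=minimize(cost,s0,method='Nelder-Mead',options=dict(initial_simplex=s0+np.array([[0,0,0],[12,0,0],[0,12,0],[0,0,.25]]),xatol=.05,fatol=1e-4,maxiter=250))
        if best is None or r.fun<best.fun: best=r
    return best.x.round(3).tolist(),round(1-best.fun,3)
E
python3 -m jog '[{"delta_pos":[-1.5,-5,0],"angular":[0,0,0],"fingers":0},{"delta_pos":[-3,-10,0],"angular":[0,0,0],"fingers":0},{"delta_pos":[-5,-15,0],"angular":[0,0,0],"fingers":0},{"delta_pos":[-5,-15,40],"angular":[0,0,0],"fingers":0},{"delta_pos":[-30,0,100],"angular":[0,0,0],"fingers":0},{"delta_pos":[-80,20,150],"angular":[0,0,0],"fingers":0},{"delta_pos":[-95,20,180],"angular":[0,0,0],"fingers":0},{"delta_pos":[-95,20,180],"angular":[0,0,0],"fingers":0},{"delta_pos":[-95,20,180],"angular":[0,0,0],"fingers":0}]'
python3 - <<'E'
from h import *
c=cap('wrist','wr5'); print(ctrl.sense()['eef_pos'])
for md in('lie','stand'):
    print(md,fit(c,(562,-270,-.32),md),fit(c,(562,-270,-.32+np.pi),md))
print('S',fit(c,(467,-395,.71),'stand'),fit(c,(467,-395,.71+np.pi),'stand'))
c=ld('wr1');print('Q check',fit(c,(596,-366,-.5)))
E
```

```text
time_s: 10.1
eef_pos: [472.8, -233.1, 234.7]
ee_rot: [-0.0, 0.987, -0.161, -0.0]
force: [0.3, -0.6, -0.6]
grip_width: 0.003
grip_force: 0.0
[ 472.82095386 -232.99652086  234.10804496]
lie ([561.459, -271.145, -0.331], np.float64(0.957)) ([561.893, -269.642, 2.802], np.float64(0.912))
stand ([558.053, -285.442, -0.228], np.float64(0.615)) ([568.311, -250.807, 2.812], np.float64(0.598))
S ([481.07, -412.49, 0.912], np.float64(0.575)) ([466.341, -395.315, 3.86], np.float64(0.856))
Q check ([595.674, -365.245, -0.51], np.float64(0.948))
```

```bash
python3 -m jog '[{"delta_pos":[50,-8,-50],"angular":[0,0,-0.008],"fingers":0.4},{"delta_pos":[96.3,-15.9,-100],"angular":[0,0,-0.008],"fingers":0.4},{"delta_pos":[96.3,-15.9,-145],"angular":[0,0,-0.008],"fingers":0.4},{"delta_pos":[96.3,-15.9,-180],"angular":[0,0,-0.008],"fingers":0.4},{"delta_pos":[96.3,-15.9,-200],"angular":[0,0,-0.008],"fingers":0.4},{"delta_pos":[96.3,-15.9,-205],"angular":[0,0,-0.008],"fingers":0.4},{"delta_pos":[96.3,-15.9,-205],"angular":[0,0,-0.008],"fingers":0.2},{"delta_pos":[96.3,-15.9,-205],"angular":[0,0,-0.008],"fingers":0},{"delta_pos":[96.3,-15.9,-205],"angular":[0,0,-0.008],"fingers":0},{"delta_pos":[96.3,-15.9,-205],"angular":[0,0,-0.008],"fingers":0}]' 60
python3 -m jog '[{"delta_pos":[0,0,0],"angular":[0,0,0],"fingers":0},{"delta_pos":[0,0,0],"angular":[0,0,0],"fingers":0}]' 60
```

```text
time_s: 11.4
eef_pos: [569.8, -249.4, 31.8]
ee_rot: [0.001, 0.986, -0.165, 0.001]
force: [-0.7, 0.7, 6.4]
grip_width: 0.065
grip_force: 60.8
time_s: 11.65
eef_pos: [569.8, -249.4, 31.9]
ee_rot: [0.001, 0.986, -0.165, 0.001]
force: [-1.0, -0.6, 6.3]
grip_width: 0.069
grip_force: 60.8
```

```bash
python3 - <<'E'
from h import *
c=ld('wr3'); hsv=cv2.cvtColor(c['pixels'],cv2.COLOR_BGR2HSV)
m=cv2.inRange(hsv,(50,120,50),(75,255,255)); cs,h=cv2.findContours(m,cv2.RETR_CCOMP,cv2.CHAIN_APPROX_NONE)
for i,k in enumerate(cs):
    if cv2.contourArea(k)>1500:
        rr=cv2.minAreaRect(w(c,k.reshape(-1,2),53).astype(np.float32)); print(h[0][i][3]<0,np.round(rr[0],1),np.round(rr[1],1),round(rr[2],2))
print(fit(c,(567,76,.12),z0=46), w(c,[(203,126),(291,125.5)],46))
E
python3 -m jog '[{"delta_pos":[0,0,40],"angular":[0,0,0],"fingers":0},{"delta_pos":[0,10,90],"angular":[0,0,0.05],"fingers":0},{"delta_pos":[-2,60,110],"angular":[0,0,0.15],"fingers":0},{"delta_pos":[-4,120,110],"angular":[0,0,0.25],"fingers":0},{"delta_pos":[-6,180,110],"angular":[0,0,0.35],"fingers":0},{"delta_pos":[-7,235,110],"angular":[0,0,0.452],"fingers":0},{"delta_pos":[-7,258.3,90],"angular":[0,0,0.452],"fingers":0},{"delta_pos":[-7,258.3,70],"angular":[0,0,0.452],"fingers":0},{"delta_pos":[-7,258.3,66],"angular":[0,0,0.452],"fingers":0},{"delta_pos":[-7,258.3,66],"angular":[0,0,0.452],"fingers":0}]'
python3 -m jog '[{"delta_pos":[0,0,0],"angular":[0,0,0],"fingers":0},{"delta_pos":[0,0,0],"angular":[0,0,0],"fingers":0}]'
```

```text
True [544.  161.3] [90.8 75.6] 6.39
False [544.1 158.9] [74.8 56.3] 6.94
True [565.  -15.9] [90.5 74.7] 6.92
False [565.6 -17.3] [74.2 60. ] 6.61
True [566.7  74.4] [90.9 76.5] 6.4
True [ 587.5 -102.7] [89.7 73.8] 6.8
False [ 587.1 -102.9] [74.6 59.3] 6.76
([566.211, 75.778, 0.128], np.float64(0.943)) [[ 571.18183574  -14.89736403]
 [ 581.81090696 -103.89646391]]
time_s: 12.9
eef_pos: [562.3, 9.0, 96.8]
ee_rot: [0.0, 0.998, 0.06, 0.0]
force: [0.2, 0.4, -0.2]
grip_width: 0.065
grip_force: 59.8
time_s: 13.15
eef_pos: [562.4, 9.1, 96.9]
ee_rot: [0.0, 0.998, 0.06, 0.0]
force: [-0.6, -0.9, -0.8]
grip_width: 0.065
grip_force: 59.8
```

```bash
python3 -m jog '[{"delta_pos":[0.5,-0.8,-6],"angular":[0,0,0],"fingers":0},{"delta_pos":[0.5,-0.8,-12],"angular":[0,0,0],"fingers":0},{"delta_pos":[0.5,-0.8,-16],"angular":[0,0,0],"fingers":0},{"delta_pos":[0.5,-0.8,-19],"angular":[0,0,0],"fingers":0},{"delta_pos":[0.5,-0.8,-19],"angular":[0,0,0],"fingers":0}]'
```

```text
time_s: 13.78
eef_pos: [562.6, 8.6, 77.8]
ee_rot: [0.0, 0.998, 0.06, 0.0]
force: [-3.5, 0.6, 4.3]
grip_width: 0.066
grip_force: 60.8
```

```bash
python3 -m jog '[{"delta_pos":[0,0,0],"angular":[0,0,0],"fingers":0.35},{"delta_pos":[0,0,0],"angular":[0,0,0],"fingers":0.35},{"delta_pos":[0,0,20],"angular":[0,0,0],"fingers":0.35},{"delta_pos":[0,0,70],"angular":[0,0,0],"fingers":0.3},{"delta_pos":[-10,-30,120],"angular":[0,0,0],"fingers":0},{"delta_pos":[-30,-60,157],"angular":[0,0,0],"fingers":0},{"delta_pos":[-60,-100,157],"angular":[0,0,0],"fingers":0},{"delta_pos":[-60,-100,157],"angular":[0,0,0],"fingers":0},{"delta_pos":[-60,-100,157],"angular":[0,0,0],"fingers":0}]' 60
python3 - <<'E'
from h import *
c=cap('wrist','wr6'); print(ctrl.sense()['eef_pos'])
print('P3',fit(c,(565,-15,.12),z0=46),'Q2',fit(c,(567,76,.12),z0=46)); print('S',fit(c,(466,-395,3.86),'stand'))
c=cap('top','top1');print('S top',fit(c,(466,-395,3.86),'stand'))
E
```

```text
time_s: 14.9
eef_pos: [502.9, -91.2, 234.2]
ee_rot: [-0.0, 0.998, 0.06, 0.0]
force: [0.3, -0.6, -0.8]
grip_width: -0.0
grip_force: 0.0
[502.98920925 -90.813213   234.06580619]
P3 ([564.915, -15.32, 0.136], np.float64(0.944)) Q2 ([566.057, 75.652, 0.13], np.float64(0.945))
S ([465.953, -395.535, 3.889], np.float64(0.909))
S top ([468.526, -398.292, 3.865], np.float64(0.777))
```

```bash
python3 -m jog '[{"delta_pos":[-3,-60,0],"angular":[0,0,0.17],"fingers":0},{"delta_pos":[-6,-120,0],"angular":[0,0,0.34],"fingers":0},{"delta_pos":[-10,-180,0],"angular":[0,0,0.5],"fingers":0},{"delta_pos":[-14,-240,-20],"angular":[0,0,0.605],"fingers":0},{"delta_pos":[-18,-290,-40],"angular":[0,0,0.605],"fingers":0},{"delta_pos":[-19.6,-323.9,-80],"angular":[0,0,0.605],"fingers":0},{"delta_pos":[-19.6,-323.9,-120],"angular":[0,0,0.605],"fingers":0},{"delta_pos":[-19.6,-323.9,-160],"angular":[0,0,0.605],"fingers":0},{"delta_pos":[-19.6,-323.9,-179],"angular":[0,0,0.605],"fingers":0},{"delta_pos":[-19.6,-323.9,-179],"angular":[0,0,0.605],"fingers":0}]'
python3 -m jog '[{"delta_pos":[-2.7,3,0],"angular":[0,0,0],"fingers":0},{"delta_pos":[-5.4,6,0],"angular":[0,0,0],"fingers":0},{"delta_pos":[-8,9,0],"angular":[0,0,0],"fingers":0},{"delta_pos":[-10.7,12,0],"angular":[0,0,0],"fingers":0},{"delta_pos":[-13.4,15,0],"angular":[0,0,0],"fingers":0},{"delta_pos":[-16,18,0],"angular":[0,0,0],"fingers":0},{"delta_pos":[-18.7,21,0],"angular":[0,0,0],"fingers":0},{"delta_pos":[-21.4,24,0],"angular":[0,0,0],"fingers":0},{"delta_pos":[-24,27,0],"angular":[0,0,0],"fingers":0},{"delta_pos":[-26.7,30,0],"angular":[0,0,0],"fingers":0}]'
python3 -m jog '[{"delta_pos":[-2.7,3,0],"angular":[0,0,0],"fingers":0},{"delta_pos":[-5.4,6,0],"angular":[0,0,0],"fingers":0},{"delta_pos":[-8,9,0],"angular":[0,0,0],"fingers":0},{"delta_pos":[-10,11.5,0],"angular":[0,0,0],"fingers":0},{"delta_pos":[-10,11.5,40],"angular":[0,0,0],"fingers":0},{"delta_pos":[-30,0,100],"angular":[0,0,0],"fingers":0},{"delta_pos":[-70,-20,150],"angular":[0,0,0],"fingers":0},{"delta_pos":[-80,-20,180],"angular":[0,0,0],"fingers":0},{"delta_pos":[-80,-20,180],"angular":[0,0,0],"fingers":0},{"delta_pos":[-80,-20,180],"angular":[0,0,0],"fingers":0}]'
python3 - <<'E'
from h import *
c=cap('wrist','wr7'); print(ctrl.sense()['eef_pos'])
g=(450,-376,.73+np.pi)
print(fit(c,g),fit(c,(450,-376,.73)),fit(c,g,'stand'))
E
```

```text
time_s: 16.25
eef_pos: [483.3, -414.7, 54.5]
ee_rot: [-0.001, 0.935, 0.355, -0.0]
force: [1.0, -0.7, 1.0]
grip_width: 0.001
grip_force: 0.0
time_s: 17.5
eef_pos: [456.2, -385.1, 55.3]
ee_rot: [-0.0, 0.935, 0.355, -0.0]
force: [0.9, 0.1, 0.2]
grip_width: -0.002
grip_force: 0.0
time_s: 18.75
eef_pos: [376.3, -404.9, 234.4]
ee_rot: [-0.001, 0.935, 0.355, -0.0]
force: [-0.5, 0.5, -0.9]
grip_width: 0.004
grip_force: 0.0
[ 376.43845248 -404.77692464  234.05280123]
([445.556, -373.241, 3.868], np.float64(0.947)) ([446.204, -374.233, 0.733], np.float64(0.912)) ([436.151, -368.207, 4.184], np.float64(0.53))
```

```bash
python3 -m jog '[{"delta_pos":[42,7,-50],"angular":[0,0,0],"fingers":0.4},{"delta_pos":[84.8,14,-100],"angular":[0,0,0],"fingers":0.4},{"delta_pos":[84.8,14,-145],"angular":[0,0,0],"fingers":0.4},{"delta_pos":[84.8,14,-180],"angular":[0,0,0],"fingers":0.4},{"delta_pos":[84.8,14,-198],"angular":[0,0,0],"fingers":0.4},{"delta_pos":[84.8,14,-203.5],"angular":[0,0,0],"fingers":0.4},{"delta_pos":[84.8,14,-203.5],"angular":[0,0,0],"fingers":0.2},{"delta_pos":[84.8,14,-203.5],"angular":[0,0,0],"fingers":0},{"delta_pos":[84.8,14,-203.5],"angular":[0,0,0],"fingers":0},{"delta_pos":[84.8,14,-203.5],"angular":[0,0,0],"fingers":0}]' 60
python3 -m jog '[{"delta_pos":[0,0,0],"angular":[0,0,0],"fingers":0},{"delta_pos":[0,0,0],"angular":[0,0,0],"fingers":0}]' 60
```

```text
time_s: 20.05
eef_pos: [461.6, -391.9, 33.1]
ee_rot: [0.001, 0.935, 0.355, 0.0]
force: [-1.2, 0.4, 6.0]
grip_width: 0.06
grip_force: 60.9
time_s: 20.3
eef_pos: [461.6, -391.9, 33.1]
ee_rot: [0.001, 0.935, 0.354, 0.0]
force: [-0.3, 0.4, 6.1]
grip_width: 0.066
grip_force: 60.9
```

```bash
python3 -m jog '[{"delta_pos":[0,0,40],"angular":[0,0,0],"fingers":0},{"delta_pos":[5,10,95],"angular":[0,0,-0.1],"fingers":0},{"delta_pos":[30,60,115],"angular":[0,0,-0.25],"fingers":0},{"delta_pos":[55,110,115],"angular":[0,0,-0.4],"fingers":0},{"delta_pos":[80,165,115],"angular":[0,0,-0.5],"fingers":0},{"delta_pos":[105,220,115],"angular":[0,0,-0.605],"fingers":0},{"delta_pos":[128.1,265.5,100],"angular":[0,0,-0.605],"fingers":0},{"delta_pos":[128.1,265.5,72],"angular":[0,0,-0.605],"fingers":0},{"delta_pos":[128.1,265.5,67],"angular":[0,0,-0.605],"fingers":0},{"delta_pos":[128.1,265.5,67],"angular":[0,0,-0.605],"fingers":0}]'
python3 -m jog '[{"delta_pos":[0,0,0],"angular":[0,0,0],"fingers":0},{"delta_pos":[0,0,0],"angular":[0,0,0],"fingers":0}]'
```

```text
time_s: 21.55
eef_pos: [589.2, -126.4, 99.3]
ee_rot: [0.0, 0.998, 0.059, 0.0]
force: [-0.5, -0.6, -1.2]
grip_width: 0.064
grip_force: 59.7
time_s: 21.8
eef_pos: [589.4, -126.3, 99.6]
ee_rot: [0.0, 0.998, 0.06, 0.001]
force: [0.3, -0.0, -1.7]
grip_width: 0.061
grip_force: 59.8
```

```bash
python3 -m jog '[{"delta_pos":[0.3,0,-7],"angular":[0,0,0],"fingers":0},{"delta_pos":[0.3,0,-13],"angular":[0,0,0],"fingers":0},{"delta_pos":[0.3,0,-17],"angular":[0,0,0],"fingers":0},{"delta_pos":[0.3,0,-20.5],"angular":[0,0,0],"fingers":0},{"delta_pos":[0.3,0,-20.5],"angular":[0,0,0],"fingers":0}]'
```

```text
time_s: 22.42
eef_pos: [589.5, -125.8, 79.2]
ee_rot: [0.0, 0.998, 0.06, 0.0]
force: [-5.3, 0.9, 7.8]
grip_width: 0.067
grip_force: 61.1
```

```bash
python3 -m jog '[{"delta_pos":[0,0,0],"angular":[0,0,0],"fingers":0.35},{"delta_pos":[0,0,0],"angular":[0,0,0],"fingers":0.35},{"delta_pos":[0,0,20],"angular":[0,0,0],"fingers":0.35},{"delta_pos":[0,0,70],"angular":[0,0,0],"fingers":0.3},{"delta_pos":[-20,40,120],"angular":[0,0,0],"fingers":0},{"delta_pos":[-50,100,160],"angular":[0,0,0],"fingers":0},{"delta_pos":[-80,130,160],"angular":[0,0,0],"fingers":0},{"delta_pos":[-80,130,160],"angular":[0,0,0],"fingers":0},{"delta_pos":[-80,130,160],"angular":[0,0,0],"fingers":0}]' 60
python3 - <<'E'
from h import *
c=cap('wrist','wr8'); print(ctrl.sense()['eef_pos'])
print('S4',fit(c,(587,-103,np.pi+.12),z0=46),'P3',fit(c,(565,-15,.12),z0=46),'Q2',fit(c,(567,76,.12),z0=46))
for n in('top','scene'):
    d=cap(n,n+'2'); hsv=cv2.cvtColor(d['pixels'],cv2.COLOR_BGR2HSV); b=cv2.inRange(hsv,(104,110,25),(122,255,255))
    _,_,st,ce=cv2.connectedComponentsWithStats(b); print(n,[(s[4],*q.round()) for s,q in zip(st[1:],ce[1:]) if s[4]>25])
E
```

```text
time_s: 23.55
eef_pos: [509.9, 3.9, 238.3]
ee_rot: [0.0, 0.998, 0.06, 0.0]
force: [-0.6, -1.1, -0.1]
grip_width: -0.001
grip_force: 0.0
[510.00007966   3.52256643 237.94692183]
S4 ([587.119, -102.201, 3.277], np.float64(0.937)) P3 ([564.798, -15.057, 0.119], np.float64(0.973)) Q2 ([566.349, 75.673, 0.128], np.float64(0.948))
top [(np.int32(225), np.float64(516.0), np.float64(85.0)), (np.int32(610), np.float64(71.0), np.float64(71.0)), (np.int32(384), np.float64(355.0), np.float64(161.0)), (np.int32(34), np.float64(327.0), np.float64(174.0)), (np.int32(797), np.float64(239.0), np.float64(239.0)), (np.int32(260), np.float64(326.0), np.float64(243.0)), (np.int32(104), np.float64(241.0), np.float64(243.0))]
scene [(np.int32(10199), np.float64(84.0), np.float64(93.0)), (np.int32(598), np.float64(385.0), np.float64(67.0)), (np.int32(1354), np.float64(383.0), np.float64(220.0)), (np.int32(435), np.float64(271.0), np.float64(208.0)), (np.int32(54), np.float64(353.0), np.float64(203.0)), (np.int32(371), np.float64(303.0), np.float64(220.0)), (np.int32(62), np.float64(382.0), np.float64(219.0)), (np.int32(436), np.float64(329.0), np.float64(238.0))]
```

Run:
```python
from h import *
H={}
for f in('wr2','wr3','wr6','wr8','wr0'):
    c=ld(f); g=cv2.cvtColor(c['pixels'],cv2.COLOR_BGR2GRAY)
    for i,X in enumerate([(549.7,164.2),(560.5,74.9),(571.1,-14.6),(581.7,-103.4)]):
        u,v=np.round(proj(c,[[*X,46]])[0]).astype(int)
        if not(20<u<620 and 20<v<380): continue
        r=g[v-14:v+15,u-14:u+15]; r=cv2.resize(r,None,fx=4,fy=4,interpolation=cv2.INTER_CUBIC)
        m=(r>105).astype(np.uint8); n,l,st,_=cv2.connectedComponentsWithStats(m)
        ks=[k for k in range(1,n) if st[k,0]>3 and st[k,1]>3 and st[k,0]+st[k,2]<113 and st[k,1]+st[k,3]<113 and st[k,4]>15]
        if not ks: continue
        pts=np.argwhere(np.isin(l,ks))[:,::-1].astype(np.float32); P=w(c,(pts+.5)/4-.5+[u-14,v-14],46).astype(np.float32)
        rr=cv2.minAreaRect(P); print(f,i+1,np.round(rr[0],1),np.round(rr[1],1),round(rr[2],1))
```

```text
wr2 1 [549.5 164.1] [20.4 20.4] 6.8
wr2 2 [560.3  75. ] [20.8 20.7] 6.4
wr2 3 [570.9 -13.8] [20.5 20.6] 6.6
wr2 4 [ 581.4 -102.7] [20.4 20.3] 6.6
wr3 1 [549.2 163.6] [20.1 19.6] 6.9
wr3 2 [568.5  78.8] [ 5.1 13.2] 29.3
wr3 3 [570.7 -14.3] [20.2 20.4] 7.3
wr3 4 [ 581.4 -103.3] [20.4 20.6] 6.7
wr6 1 [549.1 163.5] [20.1 20. ] 7.4
wr6 2 [568.3  78. ] [ 5.9 14.8] 27.6
wr6 3 [562.8 -14.9] [ 4.6 15.9] 7.5
wr6 4 [ 581.2 -103.4] [20.1 20.7] 7.0
wr8 1 [549.3 163.6] [20.1 20.4] 7.3
wr8 2 [563.9  76. ] [12.2 17. ] 6.6
wr8 3 [566.3 -14.9] [11.8 17.5] 7.0
wr8 4 [ 590.  -102.5] [ 4.1 15.5] 2.4
```

```bash
python3 -m jog '[{"delta_pos":[0,40,10],"angular":[0,0,0.18],"fingers":0},{"delta_pos":[0,80,10],"angular":[0,0,0.36],"fingers":0},{"delta_pos":[0,120,10],"angular":[0,0,0.54],"fingers":0},{"delta_pos":[0,160,10],"angular":[0,0,0.72],"fingers":0},{"delta_pos":[0,190,10],"angular":[0,0,0.9],"fingers":0},{"delta_pos":[0,220,10],"angular":[0,0,1.08],"fingers":0},{"delta_pos":[0,250,10],"angular":[0,0,1.26],"fingers":0},{"delta_pos":[-5,275,10],"angular":[0,0,1.44],"fingers":0.3},{"delta_pos":[-5,275,10],"angular":[0,0,1.57],"fingers":0.5},{"delta_pos":[-5,275,10],"angular":[0,0,1.57],"fingers":0.5}]' 60
python3 -m jog '[{"delta_pos":[0,0,0],"angular":[0,0,0],"fingers":0.5},{"delta_pos":[0,0,0],"angular":[0,0,0],"fingers":0.5}]'
python3 - <<'E'
from h import *
c=cap('wrist','wr9'); s=ctrl.sense(); print(s['eef_pos'],s['joints'].round(2))
hsv=cv2.cvtColor(c['pixels'],cv2.COLOR_BGR2HSV); m=cv2.inRange(hsv,(0,150,60),(6,255,255))|cv2.inRange(hsv,(174,150,60),(180,255,255))
n,l,st,ce=cv2.connectedComponentsWithStats(m)
print([(s.tolist(),q.round(1).tolist()) for s,q in zip(st[1:],ce[1:]) if s[4]>80])
# fit handles: silhouette of cylinder r11 z0 61..121
def cyl(x,y,z0=61,z1=121,r=11): return np.vstack([np.c_[x+r*np.cos(th),y+r*np.sin(th),np.full(40,z)] for z in(z0,z1)])
for g in [(541,418),(541,343.5),(467,416),(467,342)]:
    q=proj(c,cyl(*g)); x0,y0=np.maximum(q.min(0)-12,0).astype(int);x1,y1=np.minimum(q.max(0)+12,[640,400]).astype(int)
    if x1-x0<15 or y1-y0<15: continue
    B=cv2.resize(m[y0:y1,x0:x1],None,fx=4,fy=4,interpolation=cv2.INTER_LINEAR)>127
    def cost(p):
        k=np.zeros(B.shape,np.uint8); cv2.fillConvexPoly(k,cv2.convexHull(((proj(c,cyl(*p))-[x0,y0]+.5)*4).astype(np.int32)),1); k=k>0
        return 1-(k&B).sum()/max((k|B).sum(),1)
    r=minimize(cost,g,method='Nelder-Mead',options=dict(initial_simplex=np.array(g)+np.array([[0,0],[6,0],[0,6]]),xatol=.05)); print(g,r.x.round(1),round(1-r.fun,3))
E
```

```text
time_s: 24.95
eef_pos: [505.0, 278.9, 247.6]
ee_rot: [-0.0, 0.664, 0.747, -0.0]
force: [-0.3, 0.0, 0.7]
grip_width: 0.502
grip_force: 0.0
time_s: 25.2
eef_pos: [504.8, 278.8, 248.2]
ee_rot: [-0.0, 0.665, 0.747, -0.0]
force: [0.8, 1.1, -0.1]
grip_width: 0.5
grip_force: 0.0
[504.72164808 278.89673419 248.24661709] [0.3  0.43 1.33 0.   1.38 0.18]
[([277, 1, 28, 32, 690], [291.0, 16.5]), ([374, 12, 28, 29, 637], [387.8, 26.6]), ([283, 25, 25, 20, 215], [297.2, 36.9]), ([366, 29, 19, 25, 208], [373.6, 44.3]), ([271, 103, 30, 27, 584], [284.8, 116.4]), ([362, 113, 26, 26, 532], [374.3, 125.6])]
(541, 418) [539.3 418.7] 0.702
(541, 343.5) [540.1 345.3] 0.781
(467, 416) [463.9 421.9] 0.789
(467, 342) [467.2 343.9] 0.832
```

Run:
```python
from h import *
c=ld('wr9'); hsv=cv2.cvtColor(c['pixels'],cv2.COLOR_BGR2HSV)
m=cv2.inRange(hsv,(0,150,60),(6,255,255))|cv2.inRange(hsv,(174,150,60),(180,255,255)); n,l,st,_=cv2.connectedComponentsWithStats(m)
for k in range(1,n):
    if st[k,4]>400:
        pts=np.argwhere(l==k)[:,::-1]; cs=cv2.convexHull(pts.astype(np.int32)).reshape(-1,2)
        for z in(121,): 
            W=w(c,cs,z); print(cv2.minEnclosingCircle(W.astype(np.float32)),cv2.fitEllipse(W.astype(np.float32)))
```

```text
((465.86260986328125, 417.3067626953125), 10.88181209564209) ((465.8287658691406, 417.28350830078125), (20.798377990722656, 21.758785247802734), 31.235368728637695)
((538.9339599609375, 418.8316650390625), 10.939257621765137) ((539.0677490234375, 418.76025390625), (20.131301879882812, 21.879657745361328), 146.05279541015625)
((468.40545654296875, 343.84930419921875), 11.849849700927734) ((468.310302734375, 344.1219482421875), (20.649160385131836, 23.88596534729004), 94.26741027832031)
((540.3912353515625, 345.36102294921875), 10.499866485595703) ((540.4410400390625, 345.4293518066406), (20.571617126464844, 20.788841247558594), 91.74932861328125)
```

```bash
python3 -m jog '[{"delta_pos":[20,35,0],"angular":[0,0,0],"fingers":0.5},{"delta_pos":[35.7,66.5,-30],"angular":[0,0,0],"fingers":0.5},{"delta_pos":[35.7,66.5,-80],"angular":[0,0,0],"fingers":0.5},{"delta_pos":[35.7,66.5,-120],"angular":[0,0,0],"fingers":0.5},{"delta_pos":[35.7,66.5,-140],"angular":[0,0,0],"fingers":0.5},{"delta_pos":[35.7,66.5,-147],"angular":[0,0,0],"fingers":0.5},{"delta_pos":[35.7,66.5,-147],"angular":[0,0,0],"fingers":0},{"delta_pos":[35.7,66.5,-147],"angular":[0,0,0],"fingers":0},{"delta_pos":[35.7,66.5,-147],"angular":[0,0,0],"fingers":0},{"delta_pos":[35.7,66.5,-147],"angular":[0,0,0],"fingers":0}]' 80
python3 -m jog '[{"delta_pos":[0,0,0],"angular":[0,0,0],"fingers":0},{"delta_pos":[0,0,30],"angular":[0,0,0],"fingers":0},{"delta_pos":[0,0,80],"angular":[0,0,0],"fingers":0},{"delta_pos":[0,0,110],"angular":[0,0,0],"fingers":0},{"delta_pos":[0,0,110],"angular":[0,0,0],"fingers":0},{"delta_pos":[0,0,110],"angular":[0,0,0],"fingers":0}]' 80
python3 - <<'E'
from h import *
c=cap('wrist','wr10'); s=ctrl.sense(); print(s['eef_pos'],s['ee_rot'])
T=s['eef_pos']; a=2*np.arctan2(s['ee_rot'][2],s['ee_rot'][1]); X=np.array([np.cos(a),np.sin(a),0]);Y=np.array([np.sin(a),-np.cos(a),0])
print('a',a); print('pred top centre',proj(c,[T+[0,0,20]]), 'collar front',proj(c,[T+14*X+[0,0,-45],T-14*Y+[0,0,-40],T+14*Y+[0,0,-40],T+[0,0,-95]]))
hsv=cv2.cvtColor(c['pixels'],cv2.COLOR_BGR2HSV); m=cv2.inRange(hsv,(0,150,60),(6,255,255))|cv2.inRange(hsv,(174,150,60),(180,255,255)); n,l,st,_=cv2.connectedComponentsWithStats(m)
for k in range(1,n):
    if st[k,4]>100: 
        pts=np.argwhere(l==k)[:,::-1]; W=w(c,cv2.convexHull(pts.astype(np.int32)).reshape(-1,2),T[2]+20); print(st[k].tolist(),cv2.minEnclosingCircle(W.astype(np.float32)))
E
```

```text
time_s: 26.5
eef_pos: [540.6, 345.8, 102.2]
ee_rot: [0.0, 0.664, 0.748, 0.001]
force: [-0.6, 0.2, 3.9]
grip_width: 0.242
grip_force: 78.2
time_s: 27.25
eef_pos: [539.7, 345.5, 209.4]
ee_rot: [-0.001, 0.664, 0.748, -0.001]
force: [-0.5, 0.2, -1.1]
grip_width: 0.237
grip_force: 78.7
[539.66265527 345.43956095 209.24541839] [-0.00075303  0.66382565  0.74788546 -0.00150725]
a 1.689745127202848
pred top centre [[320.70044007 296.49170709]] collar front [[321.12174158 212.81955051]
 [297.14456638 238.20408581]
 [345.03679183 238.27064738]
 [321.27200221 210.48808426]]
[211, 81, 33, 33, 819] ((500.09075927734375, 415.62054443359375), 5.406862258911133)
[237, 87, 19, 28, 243] ((505.17974853515625, 415.0205078125), 4.500890731811523)
[319, 93, 32, 32, 768] ((535.7810668945312, 416.269775390625), 5.151647567749023)
[226, 178, 26, 26, 303] ((505.4793395996094, 384.6607971191406), 4.8272385597229)
[211, 188, 29, 28, 639] ((500.6370849609375, 379.86639404296875), 5.475459098815918)
[300, 229, 44, 37, 1044] ((537.7152709960938, 364.2039489746094), 9.660280227661133)
[297, 262, 50, 52, 2097] ((539.3297119140625, 349.1187744140625), 11.428832054138184)
```

Run:
```python
from h import *
c=ld('wr10'); T=np.array([539.66,345.44,209.25]); a=1.6897; X=np.array([np.cos(a),np.sin(a)]);Y=np.array([np.sin(a),-np.cos(a)])
hsv=cv2.cvtColor(c['pixels'],cv2.COLOR_BGR2HSV); m=cv2.inRange(hsv,(0,150,60),(6,255,255))|cv2.inRange(hsv,(174,150,60),(180,255,255)); n,l,st,_=cv2.connectedComponentsWithStats(m)
for k in range(1,n):
    if st[k,0]==297:
        pts=np.argwhere(l==k)[:,::-1]
        for h in(14,17,20,23): W=w(c,pts,T[2]+h)-T[:2]; print(h,'x',(W@X).min().round(1),(W@X).max().round(1),'y',(W@Y).min().round(1),(W@Y).max().round(1))
        for v in range(262,316,3): r=pts[pts[:,1]==v,0]; print(v,r.min() if len(r) else 0,r.max() if len(r) else 0,len(r),end=' | ')
    if st[k,0]==300:
        pts=np.argwhere(l==k)[:,::-1]; print()
        for v in range(229,268,3): r=pts[pts[:,1]==v,0]; print(v,r.min() if len(r) else 0,r.max() if len(r) else 0,len(r),end=' | ')
print(); V=hsv[200:320:4,322]; print([(200+4*i,*v.tolist()) for i,v in enumerate(V)])
```

```text
229 317 326 10 | 232 311 333 23 | 235 307 336 30 | 238 305 338 34 | 241 304 340 37 | 244 303 340 38 | 247 302 340 39 | 250 302 341 40 | 253 302 341 40 | 256 301 342 35 | 259 301 342 15 | 262 301 342 6 | 265 300 343 2 | 14 x -12.0 12.0 y -9.9 10.5
17 x -9.8 13.5 y -9.6 10.2
20 x -7.6 15.0 y -9.3 10.0
23 x -5.5 16.5 y -9.1 9.7
262 320 325 6 | 265 309 333 25 | 268 305 338 34 | 271 301 340 40 | 274 300 343 44 | 277 298 345 48 | 280 298 345 48 | 283 297 345 49 | 286 297 346 50 | 289 297 346 50 | 292 297 346 50 | 295 297 346 50 | 298 298 345 48 | 301 299 343 45 | 304 301 342 42 | 307 304 338 35 | 310 308 334 27 | 313 317 323 7 | 
[(200, 18, 136, 60), (204, 17, 139, 141), (208, 17, 98, 94), (212, 0, 17, 44), (216, 0, 6, 42), (220, 105, 12, 41), (224, 1, 226, 62), (228, 1, 206, 52), (232, 0, 224, 73), (236, 0, 244, 71), (240, 1, 241, 72), (244, 1, 230, 72), (248, 1, 224, 73), (252, 0, 224, 74), (256, 1, 209, 55), (260, 90, 96, 8), (264, 1, 231, 73), (268, 0, 227, 81), (272, 1, 217, 127), (276, 1, 228, 122), (280, 1, 230, 120), (284, 2, 232, 121), (288, 1, 225, 120), (292, 1, 233, 118), (296, 1, 233, 117), (300, 1, 233, 117), (304, 1, 233, 117), (308, 1, 240, 116), (312, 1, 246, 113), (316, 60, 8, 64)]
```

```bash
cat > held.py <<'E'
from h import *
def held(c,s):
    T=s['eef_pos']; a=2*np.arctan2(s['ee_rot'][2],s['ee_rot'][1]); X=np.array([np.cos(a),np.sin(a)]);Y=np.array([np.sin(a),-np.cos(a)])
    hsv=cv2.cvtColor(c['pixels'],cv2.COLOR_BGR2HSV); m=cv2.inRange(hsv,(0,150,98),(6,255,255))|cv2.inRange(hsv,(174,150,98),(180,255,255)); n,l,st,ce=cv2.connectedComponentsWithStats(m)
    k=max((k for k in range(1,n) if st[k,4]>300),key=lambda k:ce[k][1]); pts=np.argwhere(l==k)[:,::-1]; print(st[k].tolist())
    for h in(16,18,20): W=w(c,pts,T[2]+h)-T[:2]; print(h,'x',(W@X).min().round(1),(W@X).max().round(1),'y',(W@Y).min().round(1),(W@Y).max().round(1))
E
python3 -c "
from held import *
held(ld('wr10'),dict(eef_pos=np.array([539.66,345.44,209.25]),ee_rot=[0,.6638,.7479,0]))"
```

```text
[297, 270, 50, 44, 1677]
16 x -10.5 9.5 y -9.7 10.3
18 x -9.1 10.6 y -9.5 10.1
20 x -7.6 11.6 y -9.3 10.0
```

```bash
python3 -m jog '[{"delta_pos":[5,-50,0],"angular":[0,0,0],"fingers":0},{"delta_pos":[10,-105,0],"angular":[0,0,0],"fingers":0},{"delta_pos":[15,-160,0],"angular":[0,0,0],"fingers":0},{"delta_pos":[18,-215,0],"angular":[0,0,0],"fingers":0},{"delta_pos":[20.5,-260,0],"angular":[0,0,0],"fingers":0},{"delta_pos":[20.5,-271,-20],"angular":[0,0,0],"fingers":0},{"delta_pos":[20.5,-271,-40],"angular":[0,0,0],"fingers":0},{"delta_pos":[20.5,-271,-50],"angular":[0,0,0],"fingers":0},{"delta_pos":[20.5,-271,-50],"angular":[0,0,0],"fingers":0},{"delta_pos":[20.5,-271,-50],"angular":[0,0,0],"fingers":0}]' 100
python3 -m jog '[{"delta_pos":[0,0,0],"angular":[0,0,0],"fingers":0},{"delta_pos":[0,0,0],"angular":[0,0,0],"fingers":0}]'
python3 - <<'E'
from h import *
c=cap('wrist','wr11'); s=ctrl.sense(); print(s['eef_pos'])
E
```

```text
time_s: 28.55
eef_pos: [561.0, 74.9, 161.8]
ee_rot: [0.0, 0.664, 0.748, 0.0]
force: [-0.1, -0.6, -1.7]
grip_width: 0.233
grip_force: 97.8
time_s: 28.8
eef_pos: [560.9, 74.8, 161.7]
ee_rot: [0.0, 0.664, 0.748, 0.0]
force: [0.1, 0.5, -1.0]
grip_width: 0.23
grip_force: 97.8
[560.81517095  74.7399265  161.54207257]
```

```bash
python3 -m jog '[{"delta_pos":[-0.6,-0.3,-5],"angular":[0,0,0],"fingers":0},{"delta_pos":[-0.6,-0.3,-10],"angular":[0,0,0],"fingers":0},{"delta_pos":[-0.6,-0.3,-15],"angular":[0,0,0],"fingers":0},{"delta_pos":[-0.6,-0.3,-20],"angular":[0,0,0],"fingers":0},{"delta_pos":[-0.6,-0.3,-20],"angular":[0,0,0],"fingers":0}]'
python3 -m jog '[{"delta_pos":[0,0,-4],"angular":[0,0,0],"fingers":0},{"delta_pos":[0,0,-8],"angular":[0,0,0],"fingers":0},{"delta_pos":[0,0,-12],"angular":[0,0,0],"fingers":0},{"delta_pos":[0,0,-12],"angular":[0,0,0],"fingers":0}]'
```

```text
time_s: 29.48
eef_pos: [560.0, 74.4, 140.8]
ee_rot: [-0.0, 0.664, 0.748, -0.0]
force: [0.6, 1.0, -1.6]
grip_width: 0.235
grip_force: 97.8
time_s: 29.98
eef_pos: [560.1, 74.4, 129.0]
ee_rot: [-0.0, 0.664, 0.748, -0.0]
force: [1.3, 0.6, -1.2]
grip_width: 0.235
grip_force: 97.7
```

```bash
python3 -m jog '[{"delta_pos":[0,0,-4],"angular":[0,0,0],"fingers":0},{"delta_pos":[0,0,-8],"angular":[0,0,0],"fingers":0},{"delta_pos":[0,0,-12],"angular":[0,0,0],"fingers":0},{"delta_pos":[0,0,-12],"angular":[0,0,0],"fingers":0}]'
python3 -m jog '[{"delta_pos":[0,0,-3],"angular":[0,0,0],"fingers":0},{"delta_pos":[0,0,-6],"angular":[0,0,0],"fingers":0},{"delta_pos":[0,0,-9],"angular":[0,0,0],"fingers":0},{"delta_pos":[0,0,-9],"angular":[0,0,0],"fingers":0}]'
```

```text
time_s: 30.48
eef_pos: [560.1, 74.4, 117.0]
ee_rot: [-0.0, 0.664, 0.748, -0.0]
force: [2.9, 2.5, 0.1]
grip_width: 0.233
grip_force: 97.8
time_s: 30.98
eef_pos: [559.6, 74.4, 107.7]
ee_rot: [-0.001, 0.664, 0.748, -0.001]
force: [0.9, 0.3, -1.8]
grip_width: 0.231
grip_force: 97.8
```

Smooth; push it home.

```bash
python3 -m jog '[{"delta_pos":[0,0,-3],"angular":[0,0,0],"fingers":0},{"delta_pos":[0,0,-6],"angular":[0,0,0],"fingers":0},{"delta_pos":[0,0,-8],"angular":[0,0,0],"fingers":0},{"delta_pos":[0,0,-8],"angular":[0,0,0],"fingers":0}]'
```

```text
time_s: 31.48
eef_pos: [559.8, 74.4, 99.9]
ee_rot: [-0.0, 0.664, 0.748, -0.0]
force: [-0.2, 0.0, -2.5]
grip_width: 0.232
grip_force: 97.7
```

```bash
python3 -m jog '[{"delta_pos":[0,0,-1],"angular":[0,0,0],"fingers":0},{"delta_pos":[0,0,-2],"angular":[0,0,0],"fingers":0},{"delta_pos":[0,0,-2],"angular":[0,0,0],"fingers":0}]'
```

```text
time_s: 31.85
eef_pos: [560.0, 74.5, 99.2]
ee_rot: [-0.0, 0.664, 0.748, -0.0]
force: [-5.1, 2.1, 8.0]
grip_width: 0.238
grip_force: 98.8
```

```bash
python3 -m jog '[{"delta_pos":[0,0,0],"angular":[0,0,0],"fingers":0.5},{"delta_pos":[0,0,0],"angular":[0,0,0],"fingers":0.5},{"delta_pos":[0,0,20],"angular":[0,0,0],"fingers":0.5},{"delta_pos":[0,0,60],"angular":[0,0,0],"fingers":0.5},{"delta_pos":[0,20,110],"angular":[0,0,0],"fingers":0.5},{"delta_pos":[-20,80,110],"angular":[0,0,0],"fingers":0.5},{"delta_pos":[-40,140,110],"angular":[0,0,0],"fingers":0.5},{"delta_pos":[-60,200,110],"angular":[0,0,0],"fingers":0.5},{"delta_pos":[-80,250,110],"angular":[0,0,0],"fingers":0.5},{"delta_pos":[-93.7,269.5,110],"angular":[0,0,0],"fingers":0.5}]'
python3 -m jog '[{"delta_pos":[0,0,0],"angular":[0,0,0],"fingers":0.5},{"delta_pos":[0,0,-40],"angular":[0,0,0],"fingers":0.5},{"delta_pos":[0,0,-80],"angular":[0,0,0],"fingers":0.5},{"delta_pos":[0,0,-100],"angular":[0,0,0],"fingers":0.5},{"delta_pos":[0,0,-107],"angular":[0,0,0],"fingers":0.5},{"delta_pos":[0,0,-107],"angular":[0,0,0],"fingers":0.5},{"delta_pos":[0,0,-107],"angular":[0,0,0],"fingers":0},{"delta_pos":[0,0,-107],"angular":[0,0,0],"fingers":0},{"delta_pos":[0,0,-107],"angular":[0,0,0],"fingers":0},{"delta_pos":[0,0,-107],"angular":[0,0,0],"fingers":0}]' 80
```

```text
time_s: 33.1
eef_pos: [465.2, 346.3, 208.1]
ee_rot: [-0.0, 0.663, 0.749, 0.0]
force: [-0.3, -1.2, 0.1]
grip_width: 0.495
grip_force: 0.0
time_s: 34.35
eef_pos: [467.0, 344.0, 102.4]
ee_rot: [0.001, 0.664, 0.748, 0.001]
force: [-1.0, -1.6, 7.4]
grip_width: 0.237
grip_force: 78.0
```

```bash
python3 -m jog '[{"delta_pos":[0,0,40],"angular":[0,0,0],"fingers":0},{"delta_pos":[0,0,90],"angular":[0,0,0],"fingers":0},{"delta_pos":[0,0,107],"angular":[0,0,0],"fingers":0},{"delta_pos":[15,-50,107],"angular":[0,0,0],"fingers":0},{"delta_pos":[30,-105,107],"angular":[0,0,0],"fingers":0},{"delta_pos":[45,-160,107],"angular":[0,0,0],"fingers":0},{"delta_pos":[60,-215,107],"angular":[0,0,0],"fingers":0},{"delta_pos":[75,-270,107],"angular":[0,0,0],"fingers":0},{"delta_pos":[90,-325,107],"angular":[0,0,0],"fingers":0},{"delta_pos":[103.7,-358.6,107],"angular":[0,0,0],"fingers":0}]' 100
python3 -m jog '[{"delta_pos":[0,0,0],"angular":[0,0,0],"fingers":0},{"delta_pos":[0,0,-20],"angular":[0,0,0],"fingers":0},{"delta_pos":[0,0,-40],"angular":[0,0,0],"fingers":0},{"delta_pos":[0,0,-48],"angular":[0,0,0],"fingers":0},{"delta_pos":[0,0,-48],"angular":[0,0,0],"fingers":0},{"delta_pos":[0,0,-48],"angular":[0,0,0],"fingers":0}]'
python3 - <<'E'
from held import *
c=cap('wrist','wr12'); s=ctrl.sense(); print(s['eef_pos']); held(c,s)
c=cap('scene','sc3')
E
```

```text
time_s: 35.6
eef_pos: [570.4, -17.1, 208.3]
ee_rot: [0.0, 0.664, 0.747, -0.0]
force: [-0.3, 0.6, -0.6]
grip_width: 0.232
grip_force: 98.0
time_s: 36.35
eef_pos: [570.5, -14.5, 161.2]
ee_rot: [0.001, 0.664, 0.748, 0.0]
force: [-0.8, -0.2, -0.6]
grip_width: 0.232
grip_force: 98.1
[570.44458538 -14.61652718 161.10486785]
[297, 261, 49, 51, 1997]
16 x -9.4 13.6 y -9.7 9.8
18 x -7.9 14.6 y -9.5 9.7
20 x -6.5 15.6 y -9.4 9.5
```

```bash
python3 -m jog '[{"delta_pos":[0.2,-0.8,-5],"angular":[0,0,0],"fingers":0},{"delta_pos":[0.2,-0.8,-10],"angular":[0,0,0],"fingers":0},{"delta_pos":[0.2,-0.8,-15],"angular":[0,0,0],"fingers":0},{"delta_pos":[0.2,-0.8,-20],"angular":[0,0,0],"fingers":0},{"delta_pos":[0.2,-0.8,-20],"angular":[0,0,0],"fingers":0}]'
python3 -m jog '[{"delta_pos":[0,0,-4],"angular":[0,0,0],"fingers":0},{"delta_pos":[0,0,-8],"angular":[0,0,0],"fingers":0},{"delta_pos":[0,0,-12],"angular":[0,0,0],"fingers":0},{"delta_pos":[0,0,-12],"angular":[0,0,0],"fingers":0}]'
python3 -m jog '[{"delta_pos":[0,0,-4],"angular":[0,0,0],"fingers":0},{"delta_pos":[0,0,-8],"angular":[0,0,0],"fingers":0},{"delta_pos":[0,0,-12],"angular":[0,0,0],"fingers":0},{"delta_pos":[0,0,-12],"angular":[0,0,0],"fingers":0}]'
```

```text
time_s: 37.08
eef_pos: [570.1, -15.5, 139.8]
ee_rot: [-0.0, 0.664, 0.748, -0.0]
force: [-0.2, 0.5, -1.2]
grip_width: 0.231
grip_force: 98.1
time_s: 37.58
eef_pos: [570.2, -15.5, 127.9]
ee_rot: [-0.0, 0.664, 0.748, -0.0]
force: [-0.1, -0.1, -1.7]
grip_width: 0.23
grip_force: 98.2
time_s: 38.08
eef_pos: [570.2, -15.4, 115.7]
ee_rot: [-0.0, 0.664, 0.748, -0.0]
force: [-1.5, 1.1, -1.7]
grip_width: 0.231
grip_force: 98.5
```

```bash
python3 -m jog '[{"delta_pos":[0.3,0,-3],"angular":[0,0,0],"fingers":0},{"delta_pos":[0.3,0,-6],"angular":[0,0,0],"fingers":0},{"delta_pos":[0.3,0,-9],"angular":[0,0,0],"fingers":0},{"delta_pos":[0.3,0,-9],"angular":[0,0,0],"fingers":0}]'
python3 -m jog '[{"delta_pos":[0,0,-2],"angular":[0,0,0],"fingers":0},{"delta_pos":[0,0,-4],"angular":[0,0,0],"fingers":0},{"delta_pos":[0,0,-6],"angular":[0,0,0],"fingers":0},{"delta_pos":[0,0,-6],"angular":[0,0,0],"fingers":0}]'
```

```text
time_s: 38.58
eef_pos: [570.7, -15.4, 106.9]
ee_rot: [-0.0, 0.664, 0.748, 0.0]
force: [-2.3, 0.9, -2.0]
grip_width: 0.232
grip_force: 98.5
time_s: 39.08
eef_pos: [570.7, -15.5, 101.1]
ee_rot: [0.0, 0.664, 0.748, 0.0]
force: [-1.7, 2.2, -1.6]
grip_width: 0.232
grip_force: 98.5
```

```bash
python3 -m jog '[{"delta_pos":[0,0,-1],"angular":[0,0,0],"fingers":0},{"delta_pos":[0,0,-2],"angular":[0,0,0],"fingers":0},{"delta_pos":[0,0,-2.6],"angular":[0,0,0],"fingers":0},{"delta_pos":[0,0,-2.6],"angular":[0,0,0],"fingers":0}]'
```

```text
time_s: 39.58
eef_pos: [570.8, -15.5, 99.5]
ee_rot: [0.0, 0.664, 0.748, 0.0]
force: [-4.8, 2.0, 7.6]
grip_width: 0.228
grip_force: 98.9
```

```bash
python3 -m jog '[{"delta_pos":[0,0,0],"angular":[0,0,0],"fingers":0.5},{"delta_pos":[0,0,0],"angular":[0,0,0],"fingers":0.5},{"delta_pos":[0,0,20],"angular":[0,0,0],"fingers":0.5},{"delta_pos":[0,0,60],"angular":[0,0,0],"fingers":0.5},{"delta_pos":[0,20,110],"angular":[0,0,0],"fingers":0.5},{"delta_pos":[-20,80,110],"angular":[0,0,0],"fingers":0.5},{"delta_pos":[-40,140,110],"angular":[0,0,0],"fingers":0.5},{"delta_pos":[-60,200,110],"angular":[0,0,0],"fingers":0.5},{"delta_pos":[-75,260,110],"angular":[0,0,0],"fingers":0.5},{"delta_pos":[-90,320,110],"angular":[0,0,0],"fingers":0.5}]'
python3 -m jog '[{"delta_pos":[-10,60,0],"angular":[0,0,0],"fingers":0.5},{"delta_pos":[-15.5,114.5,0],"angular":[0,0,0],"fingers":0.5},{"delta_pos":[-15.5,114.5,-40],"angular":[0,0,0],"fingers":0.5},{"delta_pos":[-15.5,114.5,-80],"angular":[0,0,0],"fingers":0.5},{"delta_pos":[-15.5,114.5,-100],"angular":[0,0,0],"fingers":0.5},{"delta_pos":[-15.5,114.5,-107],"angular":[0,0,0],"fingers":0.5},{"delta_pos":[-15.5,114.5,-107],"angular":[0,0,0],"fingers":0},{"delta_pos":[-15.5,114.5,-107],"angular":[0,0,0],"fingers":0},{"delta_pos":[-15.5,114.5,-107],"angular":[0,0,0],"fingers":0},{"delta_pos":[-15.5,114.5,-107],"angular":[0,0,0],"fingers":0}]' 80
```

```text
time_s: 40.83
eef_pos: [480.4, 305.4, 208.9]
ee_rot: [0.0, 0.664, 0.748, 0.0]
force: [1.0, -0.8, 0.6]
grip_width: 0.499
grip_force: 0.0
time_s: 42.08
eef_pos: [465.7, 418.2, 102.4]
ee_rot: [0.0, 0.664, 0.748, 0.001]
force: [-0.7, 0.0, 2.1]
grip_width: 0.238
grip_force: 78.1
```

```bash
python3 -m jog '[{"delta_pos":[0,0,40],"angular":[0,0,0],"fingers":0},{"delta_pos":[0,0,90],"angular":[0,0,0],"fingers":0},{"delta_pos":[0,0,107],"angular":[0,0,0],"fingers":0},{"delta_pos":[11,-55,107],"angular":[0,0,0],"fingers":0},{"delta_pos":[24,-110,107],"angular":[0,0,0],"fingers":0},{"delta_pos":[36,-165,107],"angular":[0,0,0],"fingers":0},{"delta_pos":[48,-220,107],"angular":[0,0,0],"fingers":0},{"delta_pos":[60,-275,107],"angular":[0,0,0],"fingers":0},{"delta_pos":[72,-330,107],"angular":[0,0,0],"fingers":0},{"delta_pos":[84,-385,107],"angular":[0,0,0],"fingers":0}]' 100
python3 -m jog '[{"delta_pos":[14,-55,0],"angular":[0,0,0],"fingers":0},{"delta_pos":[26,-110,0],"angular":[0,0,0],"fingers":0},{"delta_pos":[31.6,-137,0],"angular":[0,0,0],"fingers":0},{"delta_pos":[31.6,-137,0],"angular":[0,0,0],"fingers":0},{"delta_pos":[31.6,-137,-20],"angular":[0,0,0],"fingers":0},{"delta_pos":[31.6,-137,-40],"angular":[0,0,0],"fingers":0},{"delta_pos":[31.6,-137,-48],"angular":[0,0,0],"fingers":0},{"delta_pos":[31.6,-137,-48],"angular":[0,0,0],"fingers":0},{"delta_pos":[31.6,-137,-48],"angular":[0,0,0],"fingers":0}]'
python3 - <<'E'
from held import *
c=cap('wrist','wr13'); s=ctrl.sense(); print(s['eef_pos']); held(c,s)
E
```

```text
time_s: 43.32
eef_pos: [549.1, 31.3, 207.7]
ee_rot: [-0.001, 0.664, 0.748, -0.0]
force: [0.8, 0.1, -1.3]
grip_width: 0.233
grip_force: 98.1
time_s: 44.45
eef_pos: [581.3, -103.7, 161.5]
ee_rot: [0.001, 0.664, 0.748, 0.0]
force: [0.1, 0.1, -0.6]
grip_width: 0.232
grip_force: 98.1
[ 581.27960425 -103.83542035  161.47418726]
[297, 264, 49, 47, 1821]
16 x -8.8 12.3 y -9.7 9.8
18 x -7.4 13.3 y -9.5 9.6
20 x -6.0 14.4 y -9.4 9.4
```

```bash
python3 -m jog '[{"delta_pos":[0.2,-1.2,-5],"angular":[0,0,0],"fingers":0},{"delta_pos":[0.2,-1.2,-10],"angular":[0,0,0],"fingers":0},{"delta_pos":[0.2,-1.2,-15],"angular":[0,0,0],"fingers":0},{"delta_pos":[0.2,-1.2,-20],"angular":[0,0,0],"fingers":0},{"delta_pos":[0.2,-1.2,-20],"angular":[0,0,0],"fingers":0}]'
python3 -m jog '[{"delta_pos":[0,0,-4],"angular":[0,0,0],"fingers":0},{"delta_pos":[0,0,-8],"angular":[0,0,0],"fingers":0},{"delta_pos":[0,0,-12],"angular":[0,0,0],"fingers":0},{"delta_pos":[0,0,-12],"angular":[0,0,0],"fingers":0}]'
python3 -m jog '[{"delta_pos":[0,0,-4],"angular":[0,0,0],"fingers":0},{"delta_pos":[0,0,-8],"angular":[0,0,0],"fingers":0},{"delta_pos":[0,0,-12],"angular":[0,0,0],"fingers":0},{"delta_pos":[0,0,-12],"angular":[0,0,0],"fingers":0}]'
```

```text
time_s: 45.12
eef_pos: [581.1, -105.0, 140.3]
ee_rot: [-0.0, 0.664, 0.748, -0.0]
force: [1.3, 1.0, -1.6]
grip_width: 0.234
grip_force: 98.1
time_s: 45.62
eef_pos: [581.1, -105.0, 128.3]
ee_rot: [-0.0, 0.664, 0.748, -0.0]
force: [0.8, 1.9, -1.2]
grip_width: 0.23
grip_force: 98.4
time_s: 46.12
eef_pos: [581.1, -105.1, 116.4]
ee_rot: [-0.0, 0.664, 0.748, -0.0]
force: [2.6, 2.1, 0.2]
grip_width: 0.23
grip_force: 98.6
```

```bash
python3 -m jog '[{"delta_pos":[0.1,0.3,-3],"angular":[0,0,0],"fingers":0},{"delta_pos":[0.1,0.3,-6],"angular":[0,0,0],"fingers":0},{"delta_pos":[0.1,0.3,-9],"angular":[0,0,0],"fingers":0},{"delta_pos":[0.1,0.3,-9],"angular":[0,0,0],"fingers":0}]'
python3 -m jog '[{"delta_pos":[0,0,-2],"angular":[0,0,0],"fingers":0},{"delta_pos":[0,0,-4],"angular":[0,0,0],"fingers":0},{"delta_pos":[0,0,-6],"angular":[0,0,0],"fingers":0},{"delta_pos":[0,0,-6],"angular":[0,0,0],"fingers":0}]'
```

```text
time_s: 46.62
eef_pos: [580.9, -104.8, 107.2]
ee_rot: [-0.001, 0.664, 0.748, -0.0]
force: [2.1, 1.1, -1.7]
grip_width: 0.235
grip_force: 98.6
time_s: 47.12
eef_pos: [581.0, -104.9, 101.3]
ee_rot: [-0.0, 0.664, 0.748, -0.0]
force: [0.4, 1.3, -1.2]
grip_width: 0.231
grip_force: 98.4
```

```bash
python3 -m jog '[{"delta_pos":[0,0,-1],"angular":[0,0,0],"fingers":0},{"delta_pos":[0,0,-2],"angular":[0,0,0],"fingers":0},{"delta_pos":[0,0,-2.6],"angular":[0,0,0],"fingers":0},{"delta_pos":[0,0,-2.6],"angular":[0,0,0],"fingers":0}]'
```

```text
time_s: 47.62
eef_pos: [581.2, -104.9, 99.5]
ee_rot: [0.0, 0.664, 0.748, -0.0]
force: [-2.9, 0.2, 4.1]
grip_width: 0.235
grip_force: 98.7
```

```bash
python3 -m jog '[{"delta_pos":[0,0,0],"angular":[0,0,0],"fingers":0.5},{"delta_pos":[0,0,0],"angular":[0,0,0],"fingers":0.5},{"delta_pos":[0,0,20],"angular":[0,0,0],"fingers":0.5},{"delta_pos":[0,0,60],"angular":[0,0,0],"fingers":0.5},{"delta_pos":[0,0,110],"angular":[0,0,0],"fingers":0.5},{"delta_pos":[-20,20,150],"angular":[0,0,0],"fingers":0.5},{"delta_pos":[-50,50,150],"angular":[0,0,-0.18],"fingers":0.5},{"delta_pos":[-80,70,150],"angular":[0,0,-0.36],"fingers":0.3},{"delta_pos":[-100,90,150],"angular":[0,0,-0.54],"fingers":0},{"delta_pos":[-100,90,150],"angular":[0,0,-0.72],"fingers":0}]'
python3 -m jog '[{"delta_pos":[0,0,0],"angular":[0,0,-0.18],"fingers":0},{"delta_pos":[0,0,0],"angular":[0,0,-0.36],"fingers":0},{"delta_pos":[0,0,0],"angular":[0,0,-0.54],"fingers":0},{"delta_pos":[0,0,0],"angular":[0,0,-0.72],"fingers":0},{"delta_pos":[0,0,0],"angular":[0,0,-0.85],"fingers":0},{"delta_pos":[0,0,0],"angular":[0,0,-0.85],"fingers":0},{"delta_pos":[0,0,0],"angular":[0,0,-0.85],"fingers":0}]'
python3 - <<'E'
from h import *
import h
c=cap('wrist','wr14'); s=ctrl.sense(); print(s['eef_pos'])
H=dict(h2=((560.1,74.9),.12),h3=((570.8,-14.1),.12),h4=((581.4,-103.2),.12+np.pi))
hsv=cv2.cvtColor(c['pixels'],cv2.COLOR_BGR2HSV); b=cv2.inRange(hsv,(104,110,25),(122,255,255)); red=cv2.inRange(hsv,(0,150,35),(6,255,255))|cv2.inRange(hsv,(174,150,35),(180,255,255))
def cyl(o,z0,z1,r): return np.vstack([np.c_[o[0]+r*np.cos(th),o[1]+r*np.sin(th),np.full(40,z)] for z in(z0,z1)])
for k,(p,yw) in H.items():
    # predicted silhouettes if home; drift region excluded from bracket scoring
    for zoff in(0,):
        q=proj(c,cyl(p,46,120,30)); x0,y0=np.maximum(q.min(0)-25,0).astype(int);x1,y1=np.minimum(q.max(0)+25,[640,400]).astype(int);roi=(x0,y0,x1,y1)
        B=cv2.resize(b[y0:y1,x0:x1],None,fx=S,fy=S)>127; D=np.zeros(B.shape,np.uint8)
        cv2.fillConvexPoly(D,cv2.convexHull(((proj(c,cyl(p,53,120,14))-[x0,y0]+.5)*S).astype(np.int32)),1); D=cv2.dilate(D,np.ones((13,13)))>0
        def cost(v):
            m=(sil(c,v,'lie',46,roi)>0)&~D; BB=B&~D; return 1-(m&BB).sum()/(m|BB).sum()
        s0=np.array([*p,yw]); r=minimize(cost,s0,method='Nelder-Mead',options=dict(initial_simplex=s0+np.array([[0,0,0],[4,0,0],[0,4,0],[0,0,.1]])))
        print(k,'bracket-hole',(r.x[:2]-p).round(2),r.x[2].round(3),round(1-r.fun,3))
    R=cv2.resize(red[y0:y1,x0:x1],None,fx=S,fy=S)>127
    def dc(v):
        m=np.zeros(R.shape,np.uint8); cv2.fillConvexPoly(m,cv2.convexHull(((proj(c,cyl(v[:2],v[2]-30,v[2]+30,11))-[x0,y0]+.5)*S).astype(np.int32)),1); m=m>0; return 1-(m&R).sum()/(m|R).sum()
    s0=np.array([*p,88.]); r=minimize(dc,s0,method='Nelder-Mead',options=dict(initial_simplex=s0+np.array([[0,0,0],[4,0,0],[0,4,0],[0,0,5]]))); print('  drift',(r.x[:2]-p).round(1),r.x[2].round(1),round(1-r.fun,3))
crop('wr14',0,0,640,400,1,'x')
print(ctrl.sense()['time_s'])
E
```

```text
time_s: 48.88
eef_pos: [480.4, -13.7, 249.4]
ee_rot: [0.0, 0.886, 0.464, 0.0]
force: [0.4, 0.4, -0.2]
grip_width: 0.001
grip_force: 0.0
time_s: 49.75
eef_pos: [481.3, -14.8, 249.1]
ee_rot: [0.0, 0.998, 0.061, -0.0]
force: [0.2, 0.1, -0.1]
grip_width: -0.005
grip_force: 0.0
[481.27820656 -14.79449825 249.07456782]
h2 bracket-hole [ 1.08 -0.57] 0.117 0.938
  drift [1.1 5.3] 66.3 0.91
h3 bracket-hole [-1.93 -1.07] 0.133 0.886
  drift [ 0.6 -1.1] 70.8 0.951
h4 bracket-hole [ 0.3  -0.52] 3.246 0.885
  drift [  4.7 -14.7] 50.2 0.735
49.8
```

Run:
```python
from h import *
def cyl(o,z0,z1,r): return np.vstack([np.c_[o[0]+r*np.cos(th),o[1]+r*np.sin(th),np.full(40,z)] for z in(z0,z1)])
for n in('wrist','top','scene'):
    c=cap(n,'end_'+n); hsv=cv2.cvtColor(c['pixels'],cv2.COLOR_BGR2HSV)
    red=cv2.inRange(hsv,(0,120,30),(8,255,255))|cv2.inRange(hsv,(172,120,30),(180,255,255)); nn,l,st,ce=cv2.connectedComponentsWithStats(cv2.morphologyEx(red,cv2.MORPH_CLOSE,np.ones((5,5))) )
    print(n,'seen',[(s[:5].tolist()) for s in st[1:] if s[4]>30])
    for k,p in dict(h2=(560.1,74.9),h3=(570.8,-14.1),h4=(581.4,-103.2),D1=(539.6,420)).items():
        z=88 if k[0]=='h' else 91; q=proj(c,cyl(p,z-30,z+30,11)); print('  pred',k,q.min(0).round(),(q.max(0)-q.min(0)).round())
```

```text
wrist seen [[212, 79, 41, 29, 892], [322, 80, 26, 29, 601], [418, 80, 39, 29, 828]]
  pred h2 [209.  77.] [44. 31.]
  pred h3 [320.  77.] [27. 31.]
  pred h4 [410.  79.] [48. 31.]
  pred D1 [-150.   71.] [84. 25.]
top seen [[151, 169, 14, 12, 95]]
  pred h2 [281. 160.] [10. 14.]
  pred h3 [316. 156.] [ 9. 14.]
  pred h4 [348. 151.] [10. 14.]
  pred D1 [149. 169.] [15. 13.]
scene seen [[585, 147, 22, 24, 103], [269, 188, 9, 22, 144], [105, 192, 30, 14, 34], [297, 201, 8, 22, 136], [71, 206, 33, 16, 40], [326, 216, 8, 22, 156], [456, 288, 17, 24, 228]]
  pred h2 [325. 215.] [10. 24.]
  pred h3 [295. 201.] [ 9. 23.]
  pred h4 [268. 187.] [10. 22.]
  pred D1 [454. 287.] [18. 25.]
```

```bash
python3 -c "
from rig import ctrl
print(ctrl.finish_job())"
```

```text
the job is handed in; nothing more can be done
None
```

I handed in the job at about 50 s: the three brackets present lie flange-up in nests 2, 3 and 4, each with a drift pushed home, and the fourth drift is still in the rack. The last camera check agreed with this, but the hand-in gave no verdict.

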